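# Bring the trolley wheel's valve to the top

### The job

The trolley's fork stands upside down on the bench with its spoked wheel in it, and the tyre valve has ended up in the lower half, down by the fork legs where the air line cannot get at it. Push the wheel round by its spokes, as many as it takes, gently and without sending it spinning, until the valve is at twelve o'clock, straight above the axle, and leave it at rest there. There are metal slivers in the tread, so keep off the tyre, do not push on the valve, and leave the fork and the other things on the bench where they stand.

Things in the scene. Friction and masses are not known exactly. Their poses are not given: they have to be found in the camera images.
- axle (a point): centre of the wheel, on the axle, 180 mm above the bench. Axes are the fork's: x level along the axle, away from the robot's side; y level in the plane of the wheel (to the left as seen from the robot); z up. The fork is turned by up to 20 degrees about the vertical from facing the robot
- fork: loose steel fork, about 2.2 kg, axes as point axle, origin under its plate's centre: plate 150 (x) by 200 (y) by 8 mm flat on the bench; two upright flat-bar legs 32 mm wide, 6 mm thick at x = -45 and +45 mm, up to 16 mm above the axle; bolt head and nut on the axle, 21 mm across, reach x = -57 and +66 mm
- valve (a point): free inner end of the valve stem, 60 mm from the axle in the mid plane of the wheel. Its z axis points from the axle out through the valve, its x axis is the axle's x: the job is done when its z axis points straight up, with the point 60 mm above the axle
- wheel (a joint): wheel angle, rad, no stops: 0 (or any whole turn) = valve straight up, growing clockwise as the robot sees it (valve from the top to the robot's right, -y). Starts with the valve 100 to 180 degrees from the top. Slightly stiff plain bearing, about 0.12 N m (2 N at 60 mm from the axle): the wheel stays where it is left, and after a slow push coasts only a few degrees
- spokes: five straight aluminium spokes 72 degrees apart, 36, 108, 180, 252, 324 degrees from the valve; each 14 mm thick, 28 mm deep (x -14 to +14 mm). Openings between them go right through, from hub (radius 26 mm; its ends, radius 20, reach x = -32 and +32 mm) to rim (radius 92 to 106 mm, 34 mm wide). Origin on the axle at the wheel's centre, z towards the valve, turns with the wheel
- tyre: black rubber tyre, 43 mm wide (x from -22 to +22 mm) between 106 and 150 mm from the axle, a thick ring round the rim; not to be touched. Origin on the axle, z towards the valve
- stem: valve stem: black rubber foot 11 mm thick with a brass end 8.4 mm thick, sticking out of the rim straight towards the axle from 92 to 60 mm from it; not to be pushed. Origin on the axle, z towards the valve
- spanner: steel spanner 200 mm long lying flat in front of the fork, to be left alone; origin at its underside
- gauge: round steel dial tyre gauge, 48 mm across and 23 mm high with a brass stalk 77 mm long along its -x, lying in front of the fork, to be left alone; origin under the dial
- can: grey upright spray can, 58 mm across and 150 mm high, beside the fork (250 to 310 mm from its middle, either side), to be left alone; origin at the centre of its underside
- mug: orange mug, 80 mm across and 95 mm high, beside the fork on the side where the can is not, to be left alone; origin at the centre of its underside

How it is judged:
On the way:
1. a finger pushes a spoke and the wheel turns (contact force between the fingers and spokes above 0.2 N and (velocity of joint wheel above 0.05 rad/s or velocity of joint wheel below -0.05 rad/s)), for 0.02 s.
At the end, for the whole second after the job is handed in: The valve is straight above the axle to within 0.12 rad (7 degrees), the wheel is at rest, and the fork (within 30 mm, standing level on its plate) and the four other things (within 30 mm) are where they were (angle between valve's own z axis and vertical below 0.12 rad and velocity of joint wheel between -0.05 and 0.05 rad/s and distance of each of axle, spanner, gauge, can, mug from where it was at the start of the episode below 0.03 m and angle between axle's own z axis and vertical below 0.05 rad); the robot touches nothing.
It fails at once if the tyre is touched (over 2 N) (contact force between any of the fingers, the arm and tyre above 2 N).
It fails at once if the valve stem is pushed (over 2 N) (contact force between any of the fingers, the arm and stem above 2 N).
It fails at once if the wheel is sent spinning (over 6 rad/s) (velocity of joint wheel above 6 rad/s or velocity of joint wheel below -6 rad/s).
It fails at once if the fork is lifted, tipped or shoved 30 mm from its place (distance of axle from where it was at the start of the episode above 0.03 m).
It fails at once if the spanner, gauge, can or mug is moved more than 30 mm, lifted or knocked over (distance of any of spanner, gauge, can, mug from where it was at the start of the episode above 0.03 m or angle between any of can, mug's own z axis and vertical above 0.4 rad).
It also fails if it takes over 61 s, if anything falls off the work surface, if the arm or the gripper's body presses on something with over 40 N, if the wrist force passes 120 N, or if a joint passes its speed limit or range.

### The arm

A 6-joint arm with a two-finger parallel gripper is mounted at the origin on the work surface. World frame = base frame: x ahead of the robot, y to its left, z up, the work surface at z = 0. Lengths are in m, angles in rad, forces in N, time in s.
With the tool pointing down it reaches from about 0.35 to 0.85 m from the base axis. Payload 8.1 kg.
Tool frame: the origin (TCP) lies on the centre line of the jaws, within the pads' length; the fingertips stand 19 mm ahead of it and the grasp point (between the pads) is the TCP (robot.tips_ahead is the distance from the TCP to the fingertips, in m); y points along the fingers, z is the direction in which the jaws open and shut, and the axes are right-handed (so a half turn about y gives the same grasp; the last joint's range is limited). The gripper opens to 93 mm and grips with 3 to 60 N. Pads are 15 mm wide; open, the fingers measure 128 mm over their backs; the gripper's body (75 mm by 188 mm) begins 65 mm behind the grasp point.
Start: joints at [1.114, 0.13, 1.488, -0, 1.523, -0.085], TCP at [0.218, 0.559, 0.207] pointing down, gripper open.
Joint ranges: [-2.96, 2.96], [-0.89, 2.26], [0.02, 2.5], [-1.34, 4.48], [0, 2.73], [-2.66, 2.66]. Speed limits (rad/s): [2.39, 2.39, 2.79, 3.14, 3.14, 3.14].

### API

Orientations are given as a rotation vector (axis times angle).
In Python, from plant import robot, imaging, models gives the robot as it stands.
- The arm moves only by the tool carry_out, never from a script. Its argument "motion" is one flat list of numbers, 7 for each row, row after row: the shift along the tool's x, y, z in m, then the turn, a rotation vector about the tool's x, y, z in degrees, then the opening, from -1 (shut) to 1 (fully open). A call has exactly 5 rows; each row shifts and turns the pose as measured when the row begins, along the tool's axes as they then stand; what a row does not reach is not made up. A row lasts 1/10 s, in which the tool goes at most 50 mm and 8.59 degrees, less where a joint would pass 70% of its speed; a pose out of reach is approached as far as the arm can. A call is refused whole if a number of a shift passes 0.05 or a number of a turn 8.59, either way. A call with a gripper value outside its range is refused whole. The fingers move at their own pace and stop on an object; "squeeze" is the grip in N (left out, the last holds). Time passes only in rows, so rows that do not move let the fingers close, or fill a call up. It gives the time, the measured TCP pose, the force and the opening at its end, in the units of the state.
- robot.read_state(): the state, without advancing time (a new reading comes with each control period).
- imaging.read_camera(name): name is "side" or "top" or "wrist"; returns the picture (384x512x3 uint8, blue, green, red); there is no depth.
- imaging.camera_model(name): a dict with "K" (3x3 intrinsics, pixels), "position" and "orientation" of the camera in the world. Camera axes: x right, y down, z forward; pixel columns grow to the right and rows downward; lengths in m; the calibration is good to about 2 mm. A picture is of the moment at which its call begins: read the wrist's pose just before it. camera_model takes no time and is no camera call; for the wrist camera it gives the pose at the moment of the call.
- robot.close_job(): hands the job in, once; it reports no verdict.
Trained networks look in the newest picture that a camera, given by its name, has taken for a name from the list of things; names that differ only in an ending like _2 or _b are one class to them, and where a whole thing is asked for, a point or a joint stands for the part that bears it (a point fixed in the world has none). Each returns a list of dicts, best first, with "confidence" (0 to 1); they miss things now and then, are a little off and sometimes report something else, mostly with a low value. They report only what shows in the picture. A call takes as long as a camera call.
- models.outline_of(camera, thing): "pixels" (384x512 bool, what is visible of it) and "pixel" ([column, row] in pixels, amid what is visible of it).
The state is a dict: "t": time; "q": joint angles; "dq": joint speeds; "joint_torque": joint torques, N m; "tool_pos": TCP position; "orientation": TCP orientation; "force": force on the tool from outside, world axes, zero at the start; "wrist_torque": the same for the moment, N m; "opening": finger opening in m.
Only numpy, scipy, OpenCV 4.12 (cv2) and the standard library are available. Lean on these libraries where they do the work, as an engineer would, in place of code of your own. Each camera call takes 0.05 s, during which the arm holds its last target.

## Working session

There is one attempt and no reset: what is moved stays moved. The work goes in short steps, Python scripts to look and compute and a tool call to move; the robot and the scene stay as the last step left them, time stands still between calls to the robot, and variables do not carry over. Pictures are saved under pics/ and viewed, and the job is handed in when it is done.

Besides the shell and the picture viewer there is one more tool, called after ">>>" by a JSON object that holds its "api" and its "payload", one argument or row to a line. carry_out: Moves the arm, as the interface text tells. Its arguments: {"type":"object","properties":{"motion":{"type":"array","items":{"type":"number"}},"squeeze":{"type":"number"}},"required":["motion"]}

```bash
ls; mkdir -p pics
python3 - <<'E'
from plant import robot, imaging, models
import cv2,numpy as np
s=robot.read_state();print(s)
for n in("side","top","wrist"):
    m=imaging.camera_model(n);print(n,m)
    cv2.imwrite(f"pics/{n}0.png",imaging.read_camera(n))
E
```

```text
pics
{'t': 0.0, 'q': array([ 1.11361527e+00,  1.31167114e-01,  1.48929135e+00, -3.04391136e-05,
        1.52302780e+00, -8.53990208e-02]), 'dq': array([-0.00030894,  0.00071663,  0.00032891,  0.0007707 , -0.00090728,
       -0.00029529]), 'joint_torque': array([ 1.74198076e-04, -5.59883881e+01, -4.91728556e+01,  7.68970465e-02,
        3.64109071e-02, -2.18745627e-04]), 'tool_pos': array([0.21768388, 0.55846077, 0.20547732]), 'orientation': array([-1.55288019,  0.29214229, -0.29138747]), 'force': array([-0.73284702,  0.16984042,  0.15263023]), 'wrist_torque': array([ 0.06192306, -0.01898173,  0.0089541 ]), 'opening': 0.09320517006956737}
side {'K': array([[434.13353537,   0.        , 252.91388419],
       [  0.        , 434.13353537, 192.80324573],
       [  0.        ,   0.        ,   1.        ]]), 'position': array([ 1.20085336, -0.41930791,  0.96164202]), 'orientation': array([-2.12353677, -1.12281576,  0.44149477])}
top {'K': array([[391.30647376,   0.        , 250.23579649],
       [  0.        , 391.30647376, 194.96725552],
       [  0.        ,   0.        ,   1.        ]]), 'position': array([0.33294216, 0.06775359, 1.10809151]), 'orientation': array([-2.02549389,  2.18309114, -0.24005705])}
wrist {'K': array([[334.42805422,   0.        , 256.16821607],
       [  0.        , 334.42805422, 189.00875117],
       [  0.        ,   0.        ,   1.        ]]), 'position': array([0.14508489, 0.58771787, 0.38355472]), 'orientation': array([2.3901224 , 1.63374315, 0.23240859])}
```

View pics/side0.png

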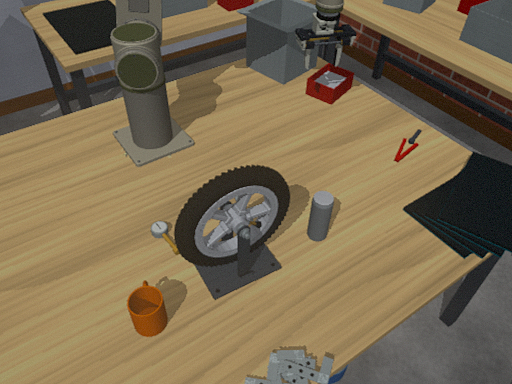

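View pics/top0.png

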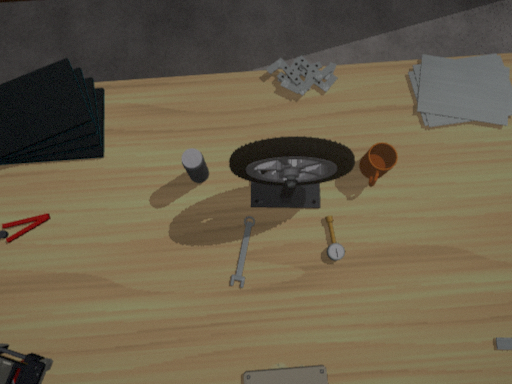

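View pics/wrist0.png

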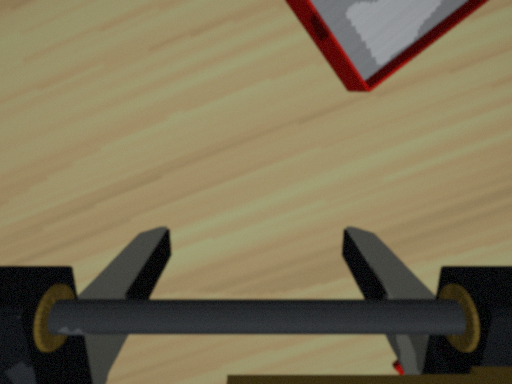

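```bash
cat > h.py <<'E'
from plant import robot, imaging, models
import cv2,numpy as np
from scipy.spatial.transform import Rotation as R
def proj(cam,P):
    m=imaging.camera_model(cam) if isinstance(cam,str) else cam
    Rm=R.from_rotvec(m['orientation']).as_matrix()
    c=(np.atleast_2d(P)-m['position'])@Rm; p=c@m['K'].T; return p[:,:2]/p[:,2:]
def back(cam,px,z):
    m=imaging.camera_model(cam)
    Rm=R.from_rotvec(m['orientation']).as_matrix()
    d=Rm@np.linalg.solve(m['K'],np.array([px[0],px[1],1.])); 
    return m['position']+d*(z-m['position'][2])/d[2]
def crop(cam,x0,y0,x1,y1,f,name,draw=None):
    im=imaging.read_camera(cam)
    c=cv2.resize(im[y0:y1,x0:x1],None,fx=f,fy=f,interpolation=cv2.INTER_CUBIC)
    if draw is not None:
        for poly in draw:
            q=((proj(cam,poly)-[x0,y0]+.5)*f).astype(int)
            cv2.polylines(c,[q.reshape(-1,1,2)],False,(0,0,255),1)
    cv2.imwrite(f'pics/{name}.png',c)
E
python3 - <<'E'
from h import *
for cam in("top","side"):
    imaging.read_camera(cam)
    for t in("fork","tyre","spokes","stem","valve","spanner","gauge","can","mug"):
        r=models.outline_of(cam,t)
        for d in r[:2]:
            ys,xs=np.nonzero(d['pixels']); 
            print(cam,t,round(d['confidence'],2),d['pixel'],d['pixels'].sum(),xs.min(),xs.max(),ys.min(),ys.max())
    if cam=="top":
        print("can/mug",)
crop("top",220,120,370,220,5,"t1"); crop("side",165,155,300,300,4,"s1")
E
```

```text
top fork 0.9 [291.0, 164.7] 6466 231 354 136 207
top tyre 0.97 [293.9, 150.2] 2981 231 354 136 184
top spokes 0.79 [289.1, 165.0] 591 256 321 159 177
top valve 0.79 [295.6, 158.8] 4953 230 354 135 184
top valve 0.2 [376.2, 161.2] 1085 359 397 142 185
top spanner 0.9 [244.5, 256.5] 489 230 253 216 286
top gauge 0.73 [241.9, 252.4] 483 231 252 217 285
top gauge 0.71 [333.4, 246.2] 390 326 344 215 259
top can 0.94 [197.2, 161.1] 638 182 208 148 181
top mug 0.96 [380.2, 159.6] 1022 360 397 142 184
can/mug
side fork 0.9 [233.6, 227.3] 10426 173 289 165 298
side tyre 0.61 [214.8, 199.7] 4467 174 290 165 266
side spokes 0.86 [225.9, 212.9] 1055 203 269 193 247
side spokes 0.22 [319.6, 214.8] 1018 306 333 191 240
side stem 0.65 [159.5, 230.0] 286 151 176 220 252
side stem 0.52 [253.1, 223.1] 42 251 260 221 226
side valve 0.79 [229.8, 214.4] 7587 174 289 165 266
side valve 0.3 [255.7, 222.8] 53 251 260 221 227
side spanner 0.22 [215.9, 198.0] 3979 174 289 165 265
side gauge 0.87 [160.2, 229.4] 283 151 176 222 251
side can 0.95 [320.7, 213.9] 965 308 333 191 239
side can 0.68 [229.2, 214.4] 7490 174 289 165 265
side mug 0.72 [144.9, 308.8] 1549 127 165 281 335
```

View pics/t1.png

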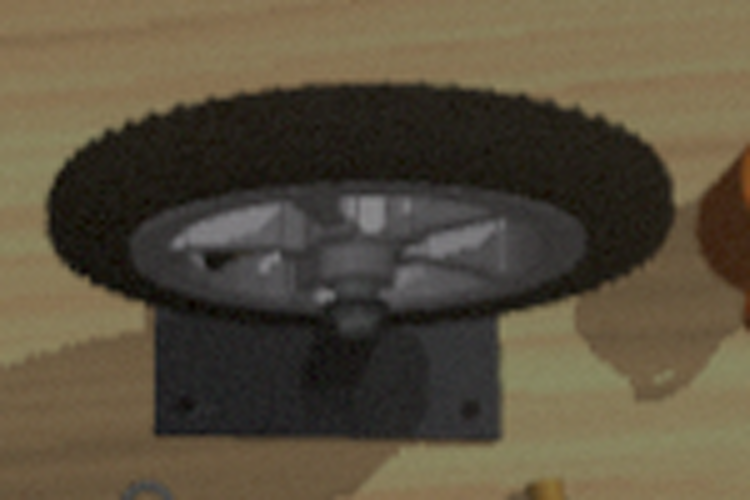

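View pics/s1.png

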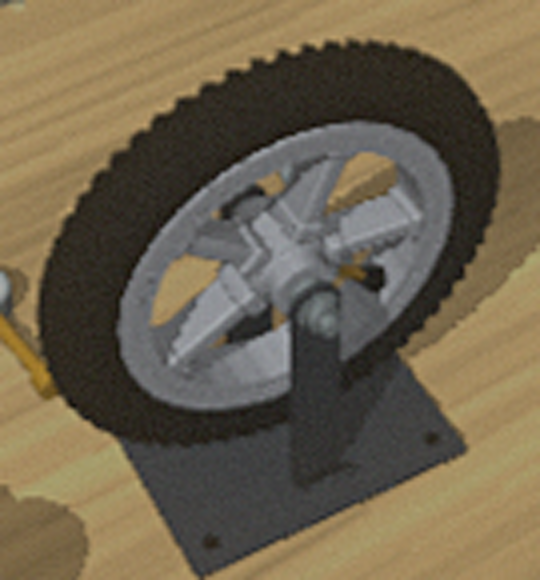

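```bash
cat >> h.py <<'E'
def fr(pose):
    x,y,psi=pose
    return np.array([x,y,0]),R.from_euler('z',psi).as_matrix()
def F(pose,P): # fork frame (z from bench)
    o,M=fr(pose); return o+np.atleast_2d(P)@M.T
def wheelpolys(pose,a):
    out=[]
    t=np.linspace(0,2*np.pi,60)
    # direction at angle a clockwise seen by robot: top->-y
    def pt(r,th,x): return [x,-r*np.sin(th),.18+r*np.cos(th)]
    for x in(-17,17): out.append(F(pose,[pt(.092,q,x/1e3) for q in t]))
    for k in(36,108,180,252,324):
        th=a+np.radians(k)
        u=np.array([0,-np.sin(th),np.cos(th)]);v=np.array([0,np.cos(th),np.sin(th)])
        for x in(-.014,.014):
            out.append(F(pose,[np.array([x,0,.18])+u*r+v*w for r,w in((.026,.007),(.092,.007),(.092,-.007),(.026,-.007))]))
    out.append(F(pose,[pt(.06,a,0),pt(.092,a,0)]))
    out.append(F(pose,[[s*.075,w*.1,.008] for s,w in((-1,-1),(-1,1),(1,1),(1,-1),(-1,-1))]))
    return out
E
python3 - <<'E'
from h import *
from scipy.optimize import least_squares
n1,n2=(251,207),(320,207.6);f1,f2=(215,298.8),(281.7,267.5)
A=[back("top",n1,.008),back("top",n2,.008),back("side",f1,.008),back("side",f2,.008)]
print(np.round(A,4))
# near: left=+y ; side image: left f1 = robot right (-y)
L=np.array([[-.075,.1,.008],[-.075,-.1,.008],[.075,-.1,.008],[.075,.1,.008]])
r=least_squares(lambda p:(F(p,L)-A)[:,:2].ravel(),[.6,0,0]);print(r.x,np.degrees(r.x[2]),np.round(r.fun,4))
pose=r.x
m=imaging.camera_model("side")
for a in np.radians([-90,-100,-105,-110,-115,-120,-130]):
    print(np.degrees(a),proj("side",F(pose,[[0,-.06*np.sin(a),.18+.06*np.cos(a)],[0,-.085*np.sin(a),.18+.085*np.cos(a)]])).ravel().round(1))
a=np.radians(-105)
crop("side",165,155,300,300,4,"s2",wheelpolys(pose,a));crop("top",220,120,370,220,5,"t2",wheelpolys(pose,a))
for t,px,z in(("can",(193,158),.15),("mug",(380,155),.095),("gauge",(336,252),.02),("g2",(329,217),.01),("sp",(250,218),.003),("sp2",(238,285),.003)): print(t,back("top",px,z).round(3))
E
```

```text
[[ 0.5461  0.0538  0.008 ]
 [ 0.5295 -0.1428  0.008 ]
 [ 0.6826 -0.1539  0.008 ]
 [ 0.7007  0.0413  0.008 ]]
[ 0.61471746 -0.05040871 -0.0838478 ] -4.8041248275816795 [ 0.0023  0.0017  0.0021 -0.0009 -0.0015 -0.0024 -0.0029  0.0016]
-90.0 [255.8 209.8 264.6 206.2]
-100.0 [255.4 212.8 263.9 210.4]
-105.00000000000001 [255.  214.3 263.3 212.6]
-110.0 [254.4 215.9 262.4 214.8]
-115.0 [253.7 217.5 261.4 217. ]
-119.99999999999999 [252.8 219.1 260.1 219.2]
-130.0 [250.6 222.2 257.1 223.6]
can [0.657 0.194 0.15 ]
mug [ 0.646 -0.305  0.095]
gauge [ 0.4  -0.17  0.02]
g2 [ 0.5   -0.165  0.01 ]
sp [0.515 0.059 0.003]
sp2 [0.332 0.106 0.003]
```

View pics/s2.png

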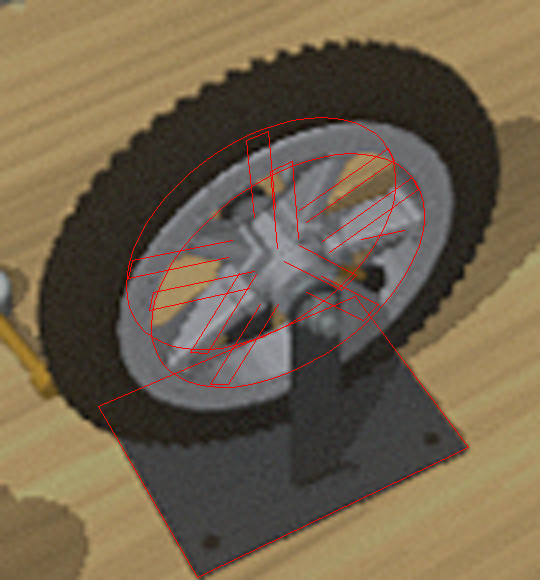

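View pics/t2.png

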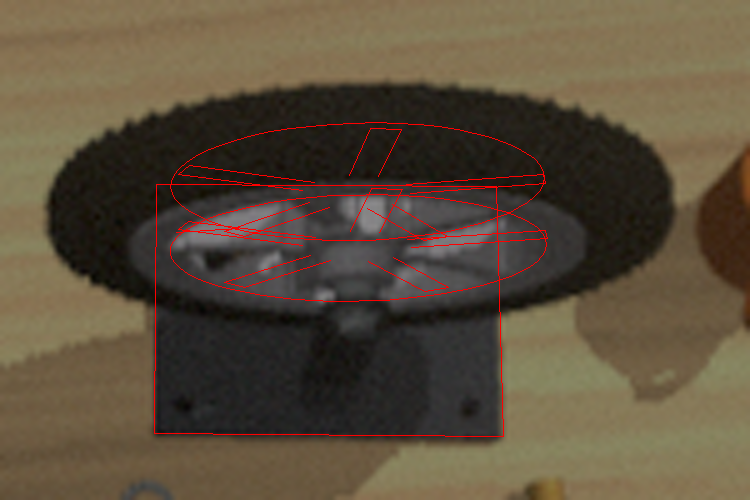

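Run:
```python
from h import *
pose=[.6147,-.0504,-.0838]
a=np.radians(-128)
crop("side",165,155,300,300,4,"s3",wheelpolys(pose,a));crop("top",220,120,370,220,5,"t3",wheelpolys(pose,a))
```

```text
(no output)
```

View pics/s3.png

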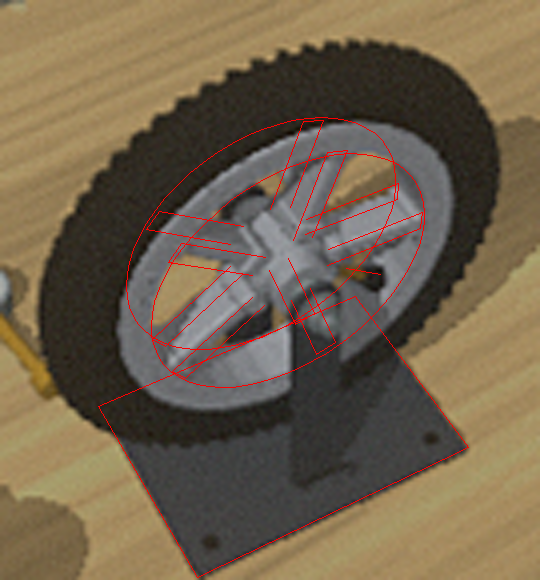

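View pics/t3.png

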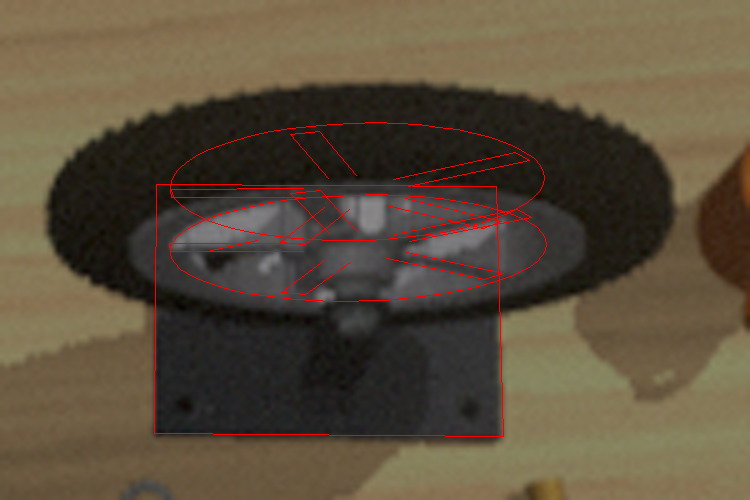

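```bash
cat >> h.py <<'E'
pose=[.6147,-.0504,-.0838]
O,M=fr(pose)
def plan(tp,TR,n=5,vmax=.05,wmax=8.5,op=-1,start=None):
    """equal steps to target pose, printed as flat rows of 5"""
    s=robot.read_state(); p=s['tool_pos'];Rm=R.from_rotvec(s['orientation']).as_matrix()
    if start is not None:p,Rm=start
    rv=R.from_matrix(Rm.T@TR).as_rotvec(); 
    n=max(n,int(np.ceil(max(np.linalg.norm(tp-p)/vmax,np.degrees(np.linalg.norm(rv))/wmax))))
    d=(tp-p)/n; print('rows',n)
    for i in range(n):
        Ri=Rm@R.from_rotvec(rv*i/n).as_matrix()
        print([float(x) for x in np.r_[(Ri.T@d).round(4),np.degrees(rv/n).round(2),op]])
def toolfork():
    s=robot.read_state(); p=s['tool_pos'];Rm=R.from_rotvec(s['orientation']).as_matrix()
    q=M.T@(p-O); print('t',s['t'],'p',p.round(4),'tip in fork',(q+M.T@Rm[:,1]*.019).round(4),'force fork',(M.T@s['force']).round(2),'open',round(s['opening'],4))
    y,z=q[1],q[2]-.18; print('r',round(float(np.hypot(y,z)),4),'ang',round(float(np.degrees(np.arctan2(-y,z))),1)); print('axes in fork',(M.T@Rm).round(3).tolist(),'q',s['q'].round(3))
E
python3 - <<'E'
from h import *
toolfork()
Rm=R.from_rotvec(robot.read_state()['orientation']).as_matrix();print(Rm.round(3))
for sg in(1,-1):
    T=M@np.array([[0,1,0],[0,0,sg],[sg,0,0]],float);print(sg,np.linalg.det(T),np.degrees(R.from_matrix(Rm.T@T).as_rotvec()))
E
```

```text
t 1.45 p [0.2179 0.559  0.2065] tip in fork [-0.4464  0.5741  0.1875] force fork [-0.52  0.21 -0.15] open 0.0934
r 0.5747 ang -87.4
axes in fork [[0.959, -0.0, 0.284], [-0.284, -0.0, 0.959], [-0.0, -1.0, -0.0]] q [ 1.114  0.13   1.488  0.     1.523 -0.085]
[[ 0.932 -0.     0.363]
 [-0.363 -0.     0.932]
 [-0.    -1.    -0.   ]]
1 1.0 [ 12.95445806 -12.94931078 -89.32357507]
-1 1.0 [118.42595388 118.42111567  17.17513044]
```

Run:
```python
from h import *
def T(tilt): # tilt deg below horizontal
    c,s=np.cos(np.radians(tilt)),np.sin(np.radians(tilt))
    y=np.array([c,0,-s]);z=np.array([0,1,0]);x=np.cross(y,z);return M@np.stack([x,y,z],1)
plan(np.array([.40,-.02,.40]),T(60))
```

```text
rows 13
[0.0292, -0.0149, -0.0364, 0.33, -1.24, -2.29, -1.0]
[0.029, -0.0139, -0.037, 0.33, -1.24, -2.29, -1.0]
[0.0287, -0.013, -0.0375, 0.33, -1.24, -2.29, -1.0]
[0.0284, -0.0121, -0.038, 0.33, -1.24, -2.29, -1.0]
[0.0281, -0.0112, -0.0386, 0.33, -1.24, -2.29, -1.0]
[0.0276, -0.0103, -0.0391, 0.33, -1.24, -2.29, -1.0]
[0.0272, -0.0094, -0.0397, 0.33, -1.24, -2.29, -1.0]
[0.0267, -0.0086, -0.0402, 0.33, -1.24, -2.29, -1.0]
[0.0261, -0.0077, -0.0407, 0.33, -1.24, -2.29, -1.0]
[0.0255, -0.0069, -0.0412, 0.33, -1.24, -2.29, -1.0]
[0.0249, -0.0062, -0.0417, 0.33, -1.24, -2.29, -1.0]
[0.0242, -0.0054, -0.0422, 0.33, -1.24, -2.29, -1.0]
[0.0235, -0.0047, -0.0427, 0.33, -1.24, -2.29, -1.0]
```

>>> {"api": "carry_out", "payload": {
  "motion": [0.029,-0.015,-0.036,0.3,-1.2,-2.3,-1,0.029,-0.014,-0.037,0.3,-1.2,-2.3,-1,0.029,-0.013,-0.037,0.3,-1.2,-2.3,-1,0.028,-0.012,-0.038,0.3,-1.2,-2.3,-1,0.028,-0.011,-0.039,0.3,-1.2,-2.3,-1]
}}

```text
t: 1.95
tool_pos: [0.2877, 0.3326, 0.2764]
orientation: [-1.579, 0.042, -0.363]
force: [0.0, -0.3, 0.8]
opening: 0.0575
```

>>> {"api": "carry_out", "payload": {
  "motion": [0.028,-0.01,-0.039,0.3,-1.2,-2.3,-1,0.027,-0.009,-0.04,0.3,-1.2,-2.3,-1,0.027,-0.009,-0.04,0.3,-1.2,-2.3,-1,0.026,-0.008,-0.041,0.3,-1.2,-2.3,-1,0.026,-0.007,-0.041,0.3,-1.2,-2.3,-1]
}}

```text
t: 2.45
tool_pos: [0.3628, 0.1103, 0.3591]
orientation: [-1.582, -0.215, -0.433]
force: [-10.1, 1.4, 17.1]
opening: 0.0176
```

```bash
cat >> h.py <<'E'
def T(tilt): # tilt deg below horizontal
    c,s=np.cos(np.radians(tilt)),np.sin(np.radians(tilt))
    y=np.array([c,0,-s]);z=np.array([0,1,0]);x=np.cross(y,z);return M@np.stack([x,y,z],1)
E
python3 - <<'E'
from h import *
toolfork()
plan(np.array([.40,-.05,.40]),T(30))
E
```

```text
t 2.45 p [0.3628 0.1103 0.3591] tip in fork [-0.2569  0.1384  0.3417] force fork [-10.2    0.55  17.06] open 0.0176
r 0.2267 ang -37.8
axes in fork [[0.915, 0.399, 0.058], [-0.049, -0.032, 0.998], [0.401, -0.916, -0.01]] q [ 0.37  -0.893  2.05  -0.206  1.624 -1.11 ]
rows 5
[0.0141, -0.0025, -0.0308, 0.54, -0.43, -7.28, -1.0]
[0.0141, -0.001, -0.0308, 0.54, -0.43, -7.28, -1.0]
[0.0139, 0.0005, -0.0309, 0.54, -0.43, -7.28, -1.0]
[0.0135, 0.002, -0.0311, 0.54, -0.43, -7.28, -1.0]
[0.0129, 0.0034, -0.0312, 0.54, -0.43, -7.28, -1.0]
```

Run:
```python
from h import *
from scipy.optimize import least_squares
s=robot.read_state();print(s['dq'].round(3),s['q'].round(4))
D=[(np.array([1.11361527,.131167,1.48929,-3e-5,1.523028,-.0854]),np.array([.21768,.55846,.20548]),R.from_rotvec([-1.55288019,0.29214229,-0.29138747]).as_matrix()),(s['q'],s['tool_pos'],R.from_rotvec(s['orientation']).as_matrix())]
for q,p,Rm in D:
    fw=R.from_euler('z',q[0])*R.from_euler('y',q[1]+q[2]) # z along link
    f=fw*R.from_euler('z',q[3])*R.from_euler('y',q[4])
    print('approach pred',f.as_matrix()[:,2].round(3),'actual',Rm[:,1].round(3), 'lateral', (-np.sin(q[0])*p[0]+np.cos(q[0])*p[1]).round(4))
def res(v):
    d1,L2,L3,Lt,a1,e=v;o=[]
    for q,p,Rm in D:
        z1=R.from_euler('z',q[0]); 
        P=np.array([0,0,d1])+z1.apply([a1,0,0])+(z1*R.from_euler('y',q[1])).apply([0,0,L2])+(z1*R.from_euler('y',q[1]+q[2])).apply([e,0,L3])+Rm[:,1]*Lt
        o+=list(P-p)
    return o+[.001*a1,.001*e]
r=least_squares(res,[.4,.4,.4,.25,0,0]);print(r.x,np.round(r.fun,4))
```

```text
[-1.562 -0.033 -0.11   0.331 -0.379 -1.737] [ 0.3695 -0.8935  2.0496 -0.2055  1.6241 -1.1098]
approach pred [-0.001 -0.002 -1.   ] actual [-0.001 -0.002 -1.   ] lateral 0.0512
approach pred [ 0.395 -0.065 -0.916] actual [ 0.395 -0.065 -0.916] lateral -0.0282
[0.13073682 0.25169239 0.51464166 0.13828839 0.05107463 0.01096569] [ 0.0459 -0.0226 -0.     -0.      0.      0.      0.0001  0.    ]
```

```bash
cat > kin.py <<'E'
from h import *
from scipy.optimize import least_squares
def FK(q,v):
    d1,L2,L3,Lt,a1,e,b=v
    z1=R.from_euler('z',q[0])
    f=z1*R.from_euler('y',q[1]+q[2])
    w=f*R.from_euler('z',q[3])*R.from_euler('y',q[4])
    P=np.array([0,0,d1])+z1.apply([a1,b,0])+(z1*R.from_euler('y',q[1])).apply([0,0,L2])+f.apply([e,0,L3])+w.apply([0,0,Lt])
    return P,w
E
python3 - <<'E'
from kin import *
s=robot.read_state()
D=[(np.array([1.11361527,.131167,1.48929,-3e-5,1.523028,-.0854]),np.array([.21768,.55846,.20548]),R.from_rotvec([-1.55288019,0.29214229,-0.29138747])),(s['q'],s['tool_pos'],R.from_rotvec(s['orientation']))]
for q,p,Rm in D:
    w=FK(q,[0]*7)[1]*R.from_euler('z',q[5]); print((w.inv()*Rm).as_matrix().round(3).tolist())
for fixa in(1e-1,1e-3):
  r=least_squares(lambda v:np.r_[np.concatenate([FK(q,v)[0]-p for q,p,_ in D]),fixa*v[4:6]],[.2,.4,.4,.35,0,0,.05]);print(r.x.round(4),np.round(r.fun,4))
E
```

```text
[[0.0, 0.0, -1.0], [-1.0, -0.0, -0.0], [-0.0, 1.0, 0.0]]
[[-0.0, 0.0, -1.0], [-1.0, -0.0, 0.0], [-0.0, 1.0, 0.0]]
[0.2869 0.3411 0.5426 0.3905 0.0115 0.0025 0.0513] [-0.0001  0.     -0.0002 -0.0001 -0.0001  0.0002  0.0011  0.0002]
[0.2867 0.3409 0.5415 0.3896 0.0126 0.0027 0.0512] [-0.  0. -0. -0. -0.  0.  0.  0.]
```

```bash
cat >> kin.py <<'E'
V=np.array([.2867,.3409,.5415,.3896,.0126,.0027,.0512])
C=R.from_matrix(np.array([[0,0,-1.],[-1,0,0],[0,1,0]]))
lo=np.array([-2.96,-.87,.05,-1.3,0.02,-2.62]);hi=np.array([2.96,2.2,2.48,4.44,2.7,2.62])
def full(q):
    P,w=FK(q,V); return P,w*R.from_euler('z',q[5])*C
def IK(p,TR,q0):
    TR=R.from_matrix(TR)
    def f(q):
        P,w=full(q); return np.r_[(P-p)*3,(TR.inv()*w).as_rotvec()]
    r=least_squares(f,np.clip(q0,lo+1e-3,hi-1e-3),bounds=(lo,hi)); return r.x,np.abs(r.fun).max()
def FT(tip_x,r,ang,tilt,flip=1): # TCP pos for tip at fork x; and rotation
    TR=T(tilt)
    if flip<0: TR=TR@np.diag([-1,1,-1.])
    a=np.radians(ang)
    tip=F(pose,[[tip_x,-r*np.sin(a),.18+r*np.cos(a)]])[0]
    return tip-TR[:,1]*.019,TR
E
python3 - <<'E'
from kin import *
s=robot.read_state()
q=s['q']
for fl in(1,-1):
 for tilt in(0,10,20,30,40):
  for ang in(-50,0,95):
    p,TR=FT(.008,.06,ang,tilt,fl)
    for x0 in ([0,0,1.5,0,.8,0],[0,0,1.5,3.14,.8,3],[0,0,1.5,3.14,.8,-2],[0,-.3,2.2,0,.5,-2]):
        qq,e=IK(p,TR,np.array(x0)*1.)
        if e<2e-3: print(fl,tilt,ang,qq.round(2))
E
```

```text
1 40 -50 [-0.1  -0.79  2.44  0.02  0.62 -1.59]
1 40 -50 [-0.1  -0.79  2.44  0.02  0.62 -1.59]
1 40 -50 [-0.1  -0.79  2.44  0.02  0.62 -1.59]
1 40 0 [-0.24 -0.81  2.41  0.2   0.68 -1.83]
1 40 0 [-0.24 -0.81  2.41  0.2   0.68 -1.83]
1 40 0 [-0.24 -0.81  2.41  0.2   0.68 -1.83]
-1 40 -50 [-0.1  -0.79  2.44  0.02  0.62  1.55]
-1 40 0 [-0.24 -0.81  2.41  0.2   0.68  1.31]
```

```bash
cat >> kin.py <<'E'
def Td(tilt,az=0,roll=0):
    t=T(tilt); 
    return R.from_euler('z',np.radians(az)).as_matrix()@t@R.from_euler('y',np.radians(roll)).as_matrix()
def marg(q): return min((q-lo)[1:].min(),(hi-q)[1:].min())
E
python3 - <<'E'
from kin import *
for tilt in(20,30,35,40,45):
  for az in(-40,-20,-10,0,10,20,40):
    row=[]
    for ang,r in((-50,.055),(0,.045),(60,.05),(95,.055)):
      best=None
      for x0 in ([0,-.5,2.2,0,.6,-1.6],[0,-.5,2.2,1,.6,-2]):
        TR=Td(tilt,az);a=np.radians(ang)
        p=F(pose,[[.005,-r*np.sin(a),.18+r*np.cos(a)]])[0]-TR[:,1]*.019
        qq,e=IK(p,TR,np.array(x0)*1.)
        if e<2e-3 and (best is None or marg(qq)>marg(best)): best=qq
      row.append(best)
    print(tilt,az,[None if b is None else (round(marg(b),2),b.round(2).tolist()) for b in row] if all(b is not None for b in row) else [b is not None for b in row])
E
```

```text
20 -40 [False, False, False, False]
20 -20 [False, False, False, False]
20 -10 [False, False, False, False]
20 0 [False, False, False, False]
20 10 [False, False, False, False]
20 20 [False, False, False, False]
20 40 [False, False, False, False]
30 -40 [(np.float64(0.15), [0.46, -0.22, 2.17, -1.15, 1.11, 0.18]), (np.float64(0.15), [0.37, -0.32, 2.23, -1.15, 1.05, 0.11]), (np.float64(0.13), [0.27, -0.37, 2.31, -1.17, 0.96, 0.09]), (np.float64(0.08), [0.25, -0.35, 2.35, -1.22, 0.91, 0.16])]
30 -20 [True, False, False, False]
30 -10 [False, False, False, False]
30 0 [False, False, False, False]
30 10 [False, False, False, False]
30 20 [False, False, False, False]
30 40 [False, False, False, False]
35 -40 [(np.float64(0.27), [0.42, -0.25, 2.13, -1.03, 1.09, 0.06]), (np.float64(0.28), [0.33, -0.33, 2.18, -1.02, 1.04, -0.03]), (np.float64(0.22), [0.23, -0.38, 2.26, -1.03, 0.95, -0.06]), (np.float64(0.18), [0.2, -0.36, 2.3, -1.07, 0.89, -0.0])]
35 -20 [True, True, False, False]
35 -10 [False, False, False, False]
35 0 [False, False, False, False]
35 10 [False, False, False, False]
35 20 [F
[... 1558 characters left out ...]
, 0.74, -1.31]), (np.float64(0.12), [-0.21, -0.69, 2.36, -0.05, 0.69, -1.5]), (np.float64(0.07), [-0.25, -0.68, 2.41, -0.01, 0.63, -1.55])]
45 0 [(np.float64(0.13), [-0.11, -0.7, 2.35, 0.03, 0.71, -1.61]), (np.float64(0.14), [-0.23, -0.72, 2.34, 0.16, 0.75, -1.79]), (np.float64(0.11), [-0.36, -0.7, 2.37, 0.3, 0.73, -1.99]), (np.float64(0.07), [-0.4, -0.68, 2.41, 0.35, 0.68, -2.07])]
45 10 [(np.float64(0.14), [-0.26, -0.7, 2.34, 0.35, 0.77, -2.08]), (np.float64(0.16), [-0.38, -0.69, 2.32, 0.45, 0.83, -2.23]), (np.float64(0.15), [-0.5, -0.64, 2.33, 0.55, 0.84, -2.4]), (np.float64(0.11), [-0.53, -0.61, 2.37, 0.61, 0.8, -2.49])]
45 20 [True, True, False, False]
45 40 [False, False, False, False]
```

```bash
cat > traj.py <<'E'
from kin import *
X0=.002; TR45=Td(45)
ys,zs=np.linspace(-.0175,.0175,8),np.linspace(-.0053,.0273,8)
PG=np.array([(y,z) for y in ys for z in zs])
def tang(th): return np.array([-np.cos(th),-np.sin(th)])
def rad(th): return np.array([-np.sin(th),np.cos(th)])
def clear(c,th): # c=(yc,z0 rel axle), th pushed spoke angle
    P=PG+c
    push=-.007-(P@tang(th)).max()     # gap to pushed spoke
    tr=(P@tang(th-np.radians(72))).min()-.007
    r=np.linalg.norm(P,axis=1)
    return push,tr,.092-r.max(),r.min()-.026
def contact(th,gap=0.):
    best=(-1,None)
    for rr in np.linspace(.02,.085,131):
        h=(PG@tang(th)).max()
        c=rad(th)*rr+tang(th)*(-.007-gap-h)
        m=clear(c,th)[1:]
        if min(m)>best[0]: best=(min(m),c)
    return best
def tcp(c): # world TCP
    return F(pose,[[X0,c[0],.18+c[1]]])[0]-TR45[:,1]*.019
E
python3 - <<'E'
from traj import *
for th in range(-20,116,8):
    m,c=contact(np.radians(th)); qq,e=IK(tcp(c),TR45,np.array([-.1,-.7,2.35,.03,.7,-1.6]))
    print(th,'marg',round(m*1e3,1),'yc,z0',(c*1e3).round(1), 'IK',round(e,4),qq.round(2))
E
```

```text
-20 marg 9.1 yc,z0 [44.8 27.3] IK 0.0 [-0.1  -0.71  2.37  0.02  0.7  -1.59]
-12 marg 9.2 yc,z0 [37.8 34.4] IK 0.0 [-0.12 -0.72  2.36  0.04  0.72 -1.63]
-4 marg 10.2 yc,z0 [29.2 39.6] IK 0.0 [-0.15 -0.72  2.35  0.07  0.73 -1.67]
4 marg 11.6 yc,z0 [21.9 42.6] IK 0.0 [-0.17 -0.73  2.35  0.09  0.74 -1.7 ]
12 marg 11.3 yc,z0 [16.  45.8] IK 0.0 [-0.19 -0.73  2.34  0.11  0.75 -1.72]
20 marg 11.1 yc,z0 [ 9. 49.] IK 0.0 [-0.21 -0.73  2.34  0.13  0.76 -1.75]
28 marg 11.3 yc,z0 [ 1.1 51. ] IK 0.0 [-0.23 -0.73  2.34  0.15  0.76 -1.79]
36 marg 10.5 yc,z0 [-6.5 50.3] IK 0.0 [-0.26 -0.73  2.34  0.18  0.77 -1.82]
44 marg 10.1 yc,z0 [-14.2  48.2] IK 0.0 [-0.28 -0.73  2.34  0.2   0.77 -1.85]
52 marg 10.1 yc,z0 [-21.6  44.7] IK 0.0 [-0.3  -0.73  2.34  0.22  0.76 -1.89]
60 marg 10.2 yc,z0 [-28.4  39.9] IK 0.0 [-0.32 -0.73  2.35  0.24  0.76 -1.92]
68 marg 9.2 yc,z0 [-37.1  34.9] IK 0.0 [-0.35 -0.72  2.36  0.27  0.75 -1.96]
76 marg 8.9 yc,z0 [-44.6  28. ] IK 0.0 [-0.37 -0.71  2.37  0.3   0.75 -2.  ]
84 marg 9.7 yc,z0 [-50.2  19.5] IK 0.0 [-0.39 -0.71  2.38  0.32  0.73 -2.03]
92 marg 10.9 yc,z0 [-53.9  11. ] IK 0.0 [-0.4  -0.7   2.39  0.34  0.72 -2.05]
100 marg 11.4 yc,z0 [-55.8   5.6] IK 0.0 [-0.4  -0.7   2.4   0.35  0.71 -2.07]
108 marg 10.9 yc,z0 [-59.1  -0.9] IK 0.0 [-0.41 -0.69  2.41  0.36  0.7  -2.09]
```

Run:
```python
from traj import *
for th,g in((-20,.004),(108,.003)):
  m,c=contact(np.radians(th),g); p=tcp(c);print(m,c,p,clear(c,np.radians(th)))
  for b in(0,.02,.04,.06,.08,.1):
    qq,e=IK(p-TR45[:,1]*b,TR45,np.array([-.1,-.7,2.35,.03,.7,-1.6])); print(b,(p-TR45[:,1]*b).round(3),round(e,4),qq.round(2))
  for d in ([-.06,0,0],[-.1,0,0],[-.05,0,.04],[-.03,0,.08],[-.06,0,.03]):
    qq,e=IK(p+M@np.array(d),TR45,np.array([-.1,-.7,2.35,.03,.7,-1.6])); print(d,round(e,4),qq.round(2))
```

```text
0.009261016459095037 [0.04773133 0.02359806] [ 0.6073003  -0.00187903  0.21703309] (np.float64(0.004000000000000001), np.float64(0.012341971048712489), np.float64(0.009261016459095037), np.float64(0.009337692887113874))
0 [ 0.607 -0.002  0.217] 0.0 [-0.09 -0.71  2.37  0.01  0.69 -1.58]
0.02 [ 0.593 -0.001  0.231] 0.0 [-0.09 -0.77  2.38  0.01  0.75 -1.58]
0.04 [0.579 0.    0.245] 0.0 [-0.09 -0.84  2.39  0.01  0.8  -1.58]
0.06 [0.565 0.002 0.259] 0.0095 [-0.09 -0.87  2.38  0.    0.86 -1.57]
0.08 [0.551 0.003 0.274] 0.0299 [-0.08 -0.87  2.34 -0.01  0.91 -1.56]
0.1 [0.537 0.004 0.288] 0.048 [-0.07 -0.87  2.3  -0.03  0.97 -1.54]
[-0.06, 0, 0] 0.0408 [-0.07 -0.87  2.44 -0.02  0.82 -1.54]
[-0.1, 0, 0] 0.1021 [-0.02 -0.87  2.42 -0.09  0.91 -1.47]
[-0.05, 0, 0.04] 0.022 [-0.08 -0.87  2.38 -0.01  0.87 -1.56]
[-0.03, 0, 0.08] 0.0 [-0.09 -0.83  2.29  0.01  0.89 -1.58]
[-0.06, 0, 0.03] 0.0389 [-0.07 -0.87  2.39 -0.02  0.87 -1.55]
0.009490019670232205 [-0.05957807  0.00214263] [ 0.5983183  -0.10881186  0.19557766] (np.float64(0.003000000000000002), np.float64(0.009735927961838774), np.float64(0.009490019670232205), np.float64(0.01610478649423622))
0 [ 0.598 -0.109  0.196] 0.0 [-0.41 -0.69  2.4   0.36  0.71 -2.09]
0.02 [ 0.584 -0.108  0.21 ] 0.0 [-0.43 -0.76  2.42  0.35  0.76 -2.08]
0.04 [ 0.57  -0.106  0.224] 0.0 [-0.44 -0.83  2.43  0.35  0.82 -2.07]
0.06 [ 0.556 -0.105  0.238] 0.0077 [-0.46 -0.87  2.42  0.34  0.88 -2.07]
0.08 [ 0.542 -0.104  0.252] 0.0287 [-0.47 -0.87  2.38  0.34  0.94 -2.07]
0.1 [ 0.528 -0.103  0.266] 0.0472 [-0.49 -0.87  2.35  0.34  1.   -2.07]
[-0.06, 0, 0] 0.034 [-0.47 -0.87  2.48  0.36  0.86 -2.11]
[-0.1, 0, 0] 0.0943 [-0.53 -0.87  2.46  0.39  0.95 -2.16]
[-0.05, 0, 0.04] 0.0199 [-0.47 -0.87  2.42  0.34  0.89 -2.07]
[-0.03, 0, 0.08] 0.0 [-0.44 -0.83  2.33  0.32  0.91 -2.03]
[-0.06, 0, 0.03] 0.0358 [-0.48 -0.87  2.43  0.35  0.9  -2.09]
```

```bash
cat >> traj.py <<'E'
def tipT(tipf,tilt): # tip in fork coords (z abs)
    TR=Td(tilt); return F(pose,[tipf])[0]-TR[:,1]*.019,TR
def interp(p0,R0,p1,R1,n=5,q0=[-.1,-.7,2.35,.03,.7,-1.6]):
    rv=R.from_matrix(R0.T@R1).as_rotvec();q=np.array(q0)
    for i in range(n+1):
        p=p0+(p1-p0)*i/n; Ri=R0@R.from_rotvec(rv*i/n).as_matrix()
        q,e=IK(p,Ri,q); tip=M.T@(p+Ri[:,1]*.019-O); bc=[M.T@(p-Ri[:,1]*.065+s*Ri[:,0]*.0375-O) for s in(1,-1)]
        print(i,'tip',tip.round(3),'bodycorner x',bc[0].round(3),'e',round(e,4),q.round(2))
E
python3 - <<'E'
from traj import *
s=robot.read_state();print(full(s['q'])[0]-s['tool_pos'])
m,c=contact(np.radians(-20),.004); pi=tcp(c)
p2=pi-TR45[:,1]*.04; 
for tilt,tip in((60,[-.06,.048,.25]),(60,[-.06,.048,.27]),(55,[-.05,.048,.25]),(65,[-.06,.048,.25])):
    p1,R1=tipT(tip,tilt); print(tilt,tip);interp(p1,R1,p2,TR45,3)
p1,R1=tipT([-.06,.048,.26],60)
interp(s['tool_pos'],R.from_rotvec(s['orientation']).as_matrix(),p1,R1,5,s['q'])
E
```

```text
[-2.53050285e-05 -1.91992280e-05  2.35844795e-06]
60 [-0.06, 0.048, 0.25]
0 tip [-0.06   0.048  0.25 ] bodycorner x [-0.07   0.048  0.341] e 0.0 [-0.09 -0.63  2.12  0.    1.13 -1.58]
1 tip [-0.049  0.048  0.244] bodycorner x [-0.066  0.048  0.334] e 0.0 [-0.09 -0.7   2.21  0.    1.02 -1.58]
2 tip [-0.037  0.048  0.238] bodycorner x [-0.063  0.048  0.326] e 0.0 [-0.09 -0.77  2.3   0.01  0.91 -1.58]
3 tip [-0.026  0.048  0.232] bodycorner x [-0.059  0.048  0.318] e 0.0 [-0.09 -0.84  2.39  0.01  0.8  -1.58]
60 [-0.06, 0.048, 0.27]
0 tip [-0.06   0.048  0.27 ] bodycorner x [-0.07   0.048  0.361] e 0.0 [-0.09 -0.62  2.08  0.    1.16 -1.58]
1 tip [-0.049  0.048  0.257] bodycorner x [-0.066  0.048  0.347] e 0.0 [-0.09 -0.7   2.18  0.    1.05 -1.58]
2 tip [-0.037  0.048  0.244] bodycorner x [-0.063  0.048  0.333] e 0.0 [-0.09 -0.77  2.29  0.01  0.93 -1.58]
3 tip [-0.026  0.048  0.232] bodycorner x [-0.059  0.048  0.318] e 0.0 [-0.09 -0.84  2.39  0.01  0.8  -1.58]
55 [-0.05, 0.048, 0.25]
0 tip [-0.05   0.048  0.25 ] bodycorner x [-0.067  0.048  0.34 ] e 0.0 [-0.09 -0.7   2.2   0.    1.04 -1.5
[... 749 characters left out ...]
.0 [-0.09 -0.84  2.39  0.01  0.8  -1.58]
0 tip [-0.257  0.138  0.342] bodycorner x [-0.256  0.139  0.434] e 0.0082 [ 0.37 -0.87  2.03 -0.21  1.63 -1.1 ]
1 tip [-0.218  0.12   0.325] bodycorner x [-0.219  0.121  0.417] e 0.0014 [ 0.25 -0.87  2.08 -0.16  1.53 -1.22]
2 tip [-0.178  0.102  0.309] bodycorner x [-0.182  0.103  0.401] e 0.0 [ 0.14 -0.84  2.1  -0.12  1.44 -1.32]
3 tip [-0.139  0.084  0.293] bodycorner x [-0.144  0.085  0.384] e 0.0 [ 0.05 -0.78  2.11 -0.08  1.34 -1.41]
4 tip [-0.099  0.066  0.276] bodycorner x [-0.107  0.066  0.368] e 0.0 [-0.03 -0.71  2.11 -0.04  1.24 -1.5 ]
5 tip [-0.06   0.048  0.26 ] bodycorner x [-0.07   0.048  0.351] e 0.0 [-0.09 -0.63  2.1   0.    1.15 -1.58]
```

Run:
```python
from traj import *
p1,R1=tipT([-.06,.048,.26],60); plan(p1,R1,5)
```

```text
rows 5
[0.03, 0.0313, -0.0157, 0.4, -0.55, -1.28, -1.0]
[0.0291, 0.0318, -0.0162, 0.4, -0.55, -1.28, -1.0]
[0.0282, 0.0324, -0.0167, 0.4, -0.55, -1.28, -1.0]
[0.0273, 0.0329, -0.0172, 0.4, -0.55, -1.28, -1.0]
[0.0264, 0.0334, -0.0177, 0.4, -0.55, -1.28, -1.0]
```

>>> {"api": "carry_out", "payload": {
  "motion": [0.03,0.031,-0.016,0.4,-0.5,-1.3,-1,0.029,0.032,-0.016,0.4,-0.5,-1.3,-1,0.028,0.032,-0.017,0.4,-0.5,-1.3,-1,0.022,0.027,-0.014,0.4,-0.5,-1.3,-1,0,0,0,0,0,0,-1]
}}

```text
t: 2.95
tool_pos: [0.5112, 0.0187, 0.2988]
orientation: [-1.557, -0.325, -0.484]
force: [-1.1, 0.5, -0.1]
opening: 0.0002
```

Run:
```python
from traj import *
toolfork()
p1,R1=tipT([-.06,.048,.26],60); plan(p1,R1,4)
im=imaging.read_camera("wrist");cv2.imwrite("pics/w1.png",im)
```

```text
t 2.95 p [0.5112 0.0187 0.2988] tip in fork [-0.0995  0.06    0.2823] force fork [-1.13  0.42 -0.05] open 0.0002
r 0.1332 ang -26.9
axes in fork [[0.87, 0.492, 0.02], [-0.017, -0.009, 1.0], [0.493, -0.87, 0.001]] q [-0.04  -0.697  2.091 -0.032  1.234 -1.505]
rows 4
[0.0059, 0.0097, -0.0029, 0.13, -0.25, -0.12, -1.0]
[0.0058, 0.0098, -0.0029, 0.13, -0.25, -0.12, -1.0]
[0.0058, 0.0098, -0.003, 0.13, -0.25, -0.12, -1.0]
[0.0058, 0.0098, -0.003, 0.13, -0.25, -0.12, -1.0]
```

View pics/w1.png

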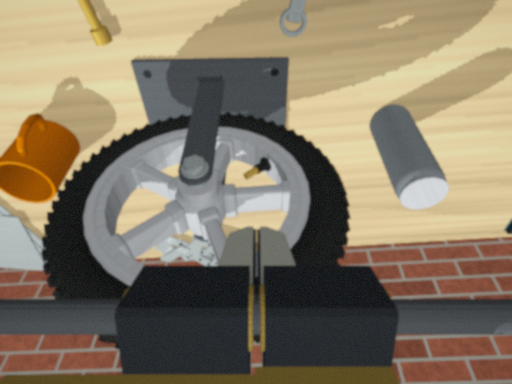

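```bash
cat >> traj.py <<'E'
def fingerbox():
    s=robot.read_state(); p=s['tool_pos'];Rm=R.from_rotvec(s['orientation']).as_matrix()
    out=[]
    for yy in(.019,-.03,-.065):
        out.append(p+np.array([[sx*.0075,yy,sz*.0175] for sx,sz in((1,1),(1,-1),(-1,-1),(-1,1),(1,1))])@Rm.T)
    return out
E
python3 - <<'E'
from traj import *
crop("wrist",30,40,380,384,2,"w2",wheelpolys(pose,np.radians(-128))+fingerbox())
E
```

```text
(no output)
```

View pics/w2.png

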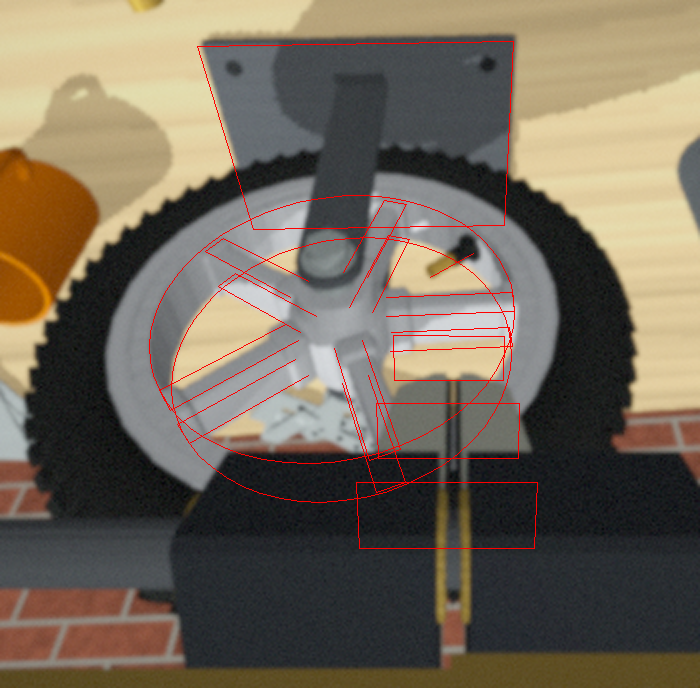

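Run:
```python
from traj import *
s=robot.read_state(); p=s['tool_pos'];Rm=R.from_rotvec(s['orientation']).as_matrix()
m=imaging.camera_model("wrist")
print('cam in tool',(Rm.T@(m['position']-p)).round(4),(Rm.T@R.from_rotvec(m['orientation']).as_matrix()).round(3).tolist())
for y in(.019,.0,-.02,-.04,-.065):
    for x in(-.0375,-.02,-.0075,0,.0075): print(y,x,((proj(m,p+Rm@np.array([x,y,0.]))[0]-[30,40])*2).round(0),end=' ')
    print()
```

```text
cam in tool [-0.0783 -0.1778  0.0004] [[-0.0, 0.959, 0.282], [0.001, -0.282, 0.959], [1.0, 0.0, -0.001]]
0.019 -0.0375 [451. 243.] 0.019 -0.02 [451. 300.] 0.019 -0.0075 [451. 338.] 0.019 0 [451. 360.] 0.019 0.0075 [451. 382.] 
0.0 -0.0375 [451. 258.] 0.0 -0.02 [451. 319.] 0.0 -0.0075 [451. 361.] 0.0 0 [451. 385.] 0.0 0.0075 [451. 409.] 
-0.02 -0.0375 [451. 276.] -0.02 -0.02 [451. 344.] -0.02 -0.0075 [451. 390.] -0.02 0 [451. 416.] -0.02 0.0075 [451. 442.] 
-0.04 -0.0375 [451. 299.] -0.04 -0.02 [451. 375.] -0.04 -0.0075 [451. 426.] -0.04 0 [451. 455.] -0.04 0.0075 [451. 484.] 
-0.065 -0.0375 [450. 339.] -0.065 -0.02 [451. 428.] -0.065 -0.0075 [451. 487.] -0.065 0 [451. 521.] -0.065 0.0075 [451. 553.]
```

Run:
```python
import cv2
a=cv2.imread("pics/wrist0.png")[200:384,0:256];b=cv2.imread("pics/w1.png")[200:384,120:400]
cv2.imwrite("pics/a.png",cv2.convertScaleAbs(cv2.resize(a,None,fx=3,fy=3,interpolation=2),alpha=1.8));cv2.imwrite("pics/b.png",cv2.convertScaleAbs(cv2.resize(b,None,fx=2.8,fy=2.8,interpolation=2),alpha=1.8))
```

```text
(no output)
```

View pics/a.png

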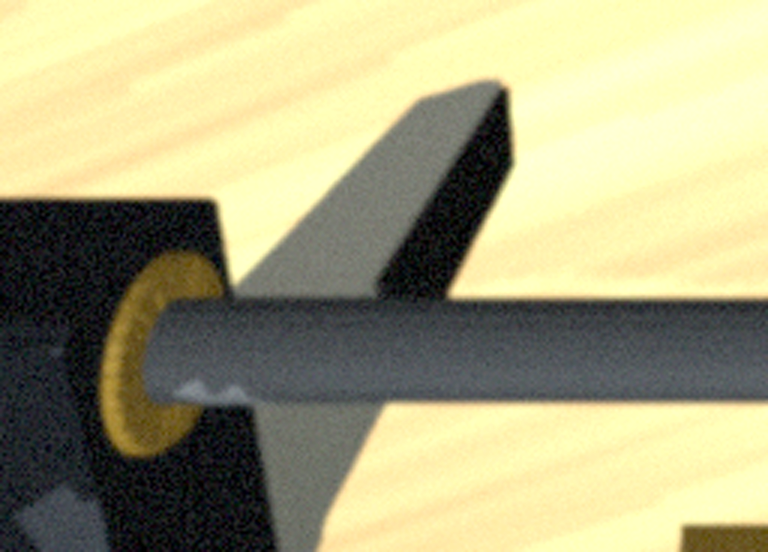

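View pics/b.png

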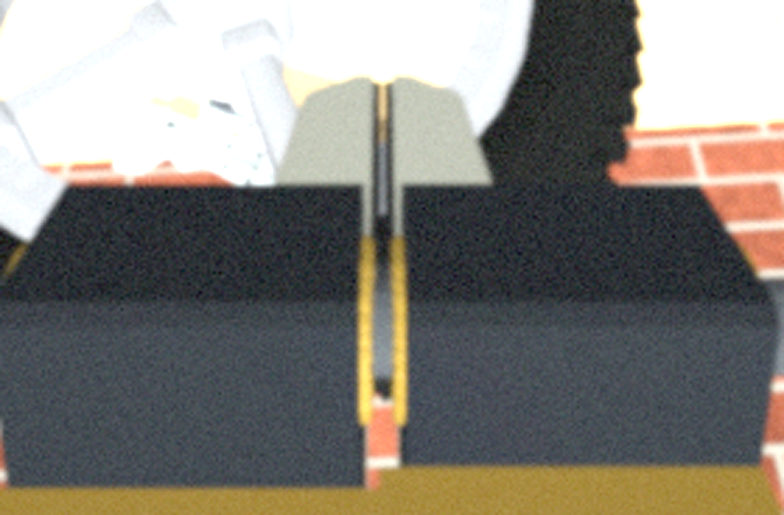

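Run:
```python
from traj import *
s=robot.read_state(); p=s['tool_pos'];Rm=R.from_rotvec(s['orientation']).as_matrix()
for cam,box in(("side",(150,60,310,240)),("top",(200,140,380,280))):
    im=imaging.read_camera(cam);x0,y0,x1,y1=box;f=4 if cam=="top" else 3.3
    c=cv2.convertScaleAbs(cv2.resize(im[y0:y1,x0:x1],None,fx=f,fy=f,interpolation=cv2.INTER_CUBIC),alpha=1.5)
    for poly in fingerbox():
        q=((proj(cam,poly)-[x0,y0]+.5)*f).astype(int); cv2.polylines(c,[q.reshape(-1,1,2)],False,(0,0,255),1)
    cv2.imwrite(f"pics/{cam}5.png",c)
```

```text
(no output)
```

View pics/side5.png

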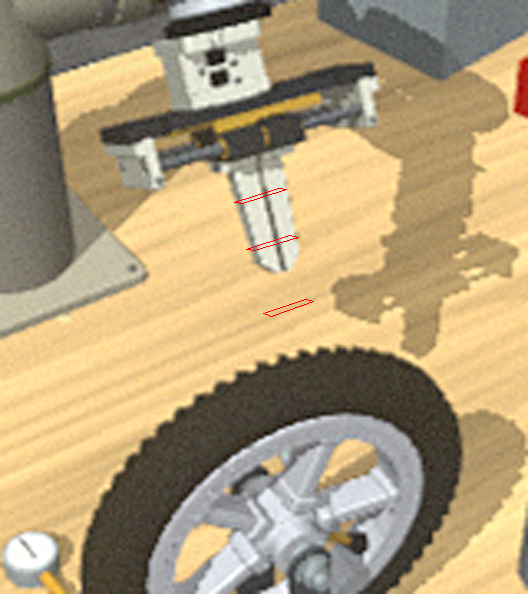

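View pics/top5.png

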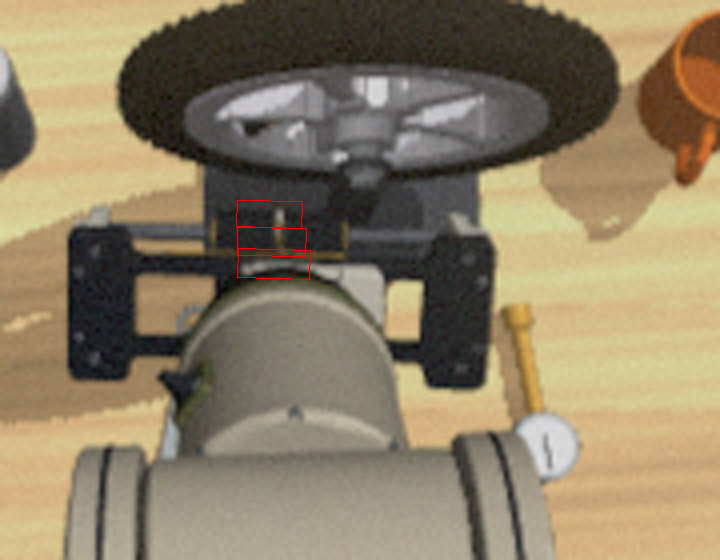

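Run:
```python
from traj import *
print(robot.tips_ahead,[a for a in dir(robot) if a[0]!='_'])
toolfork();print(robot.read_state()['dq'].round(3))
```

```text
0.019 ['IKError', 'close_job', 'read_state', 'tips_ahead']
t 3.15 p [0.5105 0.022  0.3035] tip in fork [-0.1004  0.0633  0.287 ] force fork [-0.6   0.17 -0.29] open 0.0005
r 0.1388 ang -27.2
axes in fork [[0.868, 0.497, 0.016], [-0.015, -0.006, 1.0], [0.497, -0.868, 0.002]] q [-0.033 -0.704  2.088 -0.033  1.239 -1.501]
[ 0.016 -0.013 -0.006 -0.    -0.004 -0.003]
```

Run:
```python
from traj import *
s=robot.read_state(); p=s['tool_pos'];Rm=R.from_rotvec(s['orientation']).as_matrix()
im=imaging.read_camera("side");c=cv2.convertScaleAbs(cv2.resize(im[80:170,180:280],None,fx=6,fy=6,interpolation=cv2.INTER_CUBIC),alpha=1.4)
for y in np.arange(-.1,.03,.01):
    for x in(-.0075,.0075):
        for z in(-.0175,.0175):
            q=((proj("side",p+Rm@np.array([x,y,z]))[0]-[180,80]+.5)*6).astype(int); cv2.circle(c,tuple(int(v) for v in q),2,(0,0,255) if x>0 else (255,0,0),-1)
cv2.imwrite("pics/s6.png",c)
im=imaging.read_camera("wrist");c=cv2.convertScaleAbs(cv2.resize(im[180:330,160:360],None,fx=4,fy=4,interpolation=cv2.INTER_CUBIC),alpha=1.4)
for y in np.arange(-.1,.03,.01):
    for x in(-.0075,.0075):
        for z in(-.0175,.0175):
            q=((proj("wrist",p+Rm@np.array([x,y,z]))[0]-[160,180]+.5)*4).astype(int); cv2.circle(c,tuple(int(v) for v in q),2,(0,0,255) if x>0 else (255,0,0),-1)
cv2.imwrite("pics/w6.png",c)
```

```text
(no output)
```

View pics/s6.png

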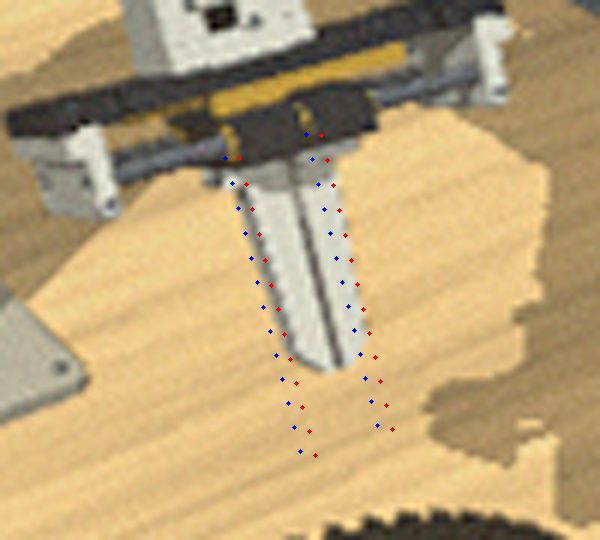

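View pics/w6.png

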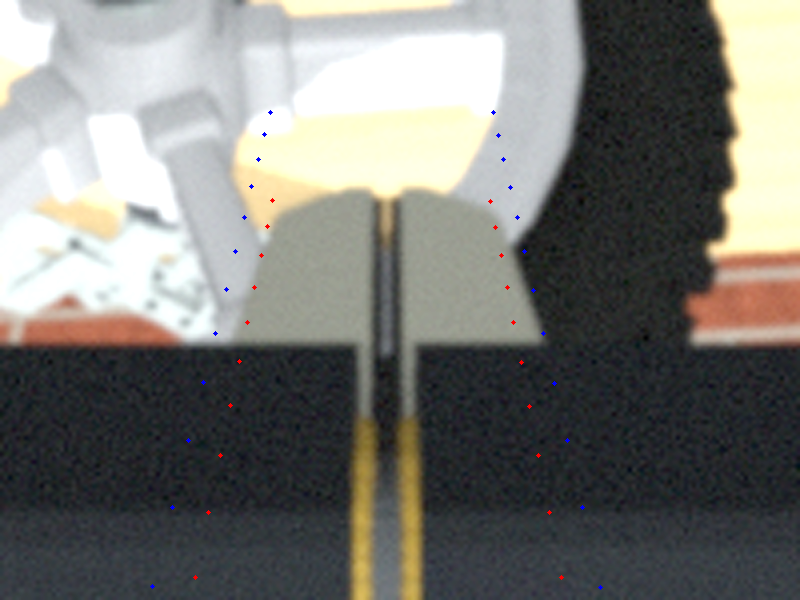

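```bash
sed -i 's/\.019/TIP/g' h.py kin.py traj.py; sed -i '1i TIP=-.010' h.py; sed -i 's/-\.065/TIP-.084/;s/Ri\[:,1\]\*\.065/Ri[:,1]*(.084-TIP)/' traj.py
python3 - <<'E'
from kin import *
for tilt in(30,35,40):
   for (y,z) in((.048,.024),(0,.05),(-.045,.028),(-.059,0)):
     for b in (0,.05):
      TR=Td(tilt);p=F(pose,[[.002,y,.18+z]])[0]-TR[:,1]*(TIP+b)
      qq,e=IK(p,TR,np.array([-.1,-.7,2.35,.03,.7,-1.6])); print(tilt,y,b,round(e,4),qq.round(2))
E
```

```text
h.py:1:TIP=-.010
h.py:55:    q=M.T@(p-O); print('t',s['t'],'p',p.round(4),'tip in fork',(q+M.T@Rm[:,1]*TIP).round(4),'force fork',(M.T@s['force']).round(2),'open',round(s['opening'],4))
kin.py:25:    return tip-TR[:,1]*TIP,TR
traj.py:22:    return F(pose,[[X0,c[0],.18+c[1]]])[0]-TR45[:,1]*TIP
traj.py:24:    TR=Td(tilt); return F(pose,[tipf])[0]-TR[:,1]*TIP,TR
traj.py:29:        q,e=IK(p,Ri,q); tip=M.T@(p+Ri[:,1]*TIP-O); bc=[M.T@(p-Ri[:,1]*(.084-TIP)+s*Ri[:,0]*.0375-O) for s in(1,-1)]
traj.py:34:    for yy in(TIP,-.03,TIP-.084):
30 0.048 0 0.0666 [-0.06 -0.68  2.48 -0.09  0.36 -1.47]
30 0.048 0.05 0.1085 [-0.04 -0.83  2.48 -0.1   0.56 -1.46]
30 0 0 0.0578 [-0.24 -0.75  2.48  0.31  0.45 -1.94]
30 0 0.05 0.0959 [-0.25 -0.87  2.48  0.24  0.59 -1.87]
30 -0.045 0 0.0659 [-0.4  -0.69  2.48  0.63  0.47 -2.32]
30 -0.045 0.05 0.1073 [-0.44 -0.85  2.48  0.51  0.67 -2.2 ]
30 -0.059 0 0.0753 [-0.45 -0.61  2.48  0.78  0.46 -2.51]
30 -0.059 0.05 0.1216 [-0.5  -0.77  2.48  0.62  0.65 -2.35]
35 0.048 0 0.0261 [-0.08 -0.7   2.48 -0.02  0.43 -1.55]
35 0.048 0.05 0.0586 [-0.07 -0.86  2.48 -0.04  0.62 -1.53]
35 0 0 0.0142 [-0.24 -0.77  2.48  0.27  0.51 -1.9 ]
35 0 0.05 0.0627 [-0.25 -0.87  2.47  0.22  0.65 -1.85]
35 -0.045 0 0.0248 [-0.39 -0.72  2.48  0.51  0.52 -2.2 ]
35 -0.045 0.05 0.0567 [-0.42 -0.87  2.48  0.43  0.7  -2.12]
35 -0.059 0 0.0375 [-0.43 -0.64  2.48  0.62  0.49 -2.35]
35 -0.059 0.05 0.0742 [-0.47 -0.79  2.48  0.51  0.68 -2.24]
40 0.048 0 0.0 [-0.09 -0.69  2.44  0.01  0.51 -1.58]
40 0.048 0.05 0.0062 [-0.09 -0.87  2.48  0.    0.67 -1.58]
40 0 0 0.0 [-0.24 -0.72  2.42  0.21  0.59 -1.84]
40 0 0.05 0.0157 [-0.25 -0.87  2.43  0.19  0.74 -1.82]
40 -0.045 0 0.0 [-0.37 -0.7   2.44  0.41  0.58 -2.1 ]
40 -0.045 0.05 0.0086 [-0.41 -0.87  2.47  0.37  0.73 -2.07]
40 -0.059 0 0.0 [-0.41 -0.66  2.47  0.5   0.54 -2.23]
40 -0.059 0.05 0.0236 [-0.45 -0.81  2.48  0.43  0.71 -2.15]
```

Run:
```python
from traj import *
m,c=contact(np.radians(-20),.004); pi=tcp(c); p2=pi-TR45[:,1]*.045
s=robot.read_state()
Rc=R.from_rotvec(s['orientation']).as_matrix()
interp(s['tool_pos'],Rc,p2,TR45,4,s['q']); interp(p2,TR45,pi,TR45,3)
plan(p2,TR45,10)
```

```text
0 tip [-0.115  0.064  0.313] bodycorner x [-0.124  0.064  0.404] e 0.0 [-0.03 -0.73  2.11 -0.03  1.25 -1.5 ]
1 tip [-0.094  0.06   0.293] bodycorner x [-0.109  0.06   0.384] e 0.0 [-0.05 -0.76  2.18 -0.03  1.13 -1.52]
2 tip [-0.072  0.056  0.274] bodycorner x [-0.094  0.056  0.364] e 0.0 [-0.06 -0.77  2.25 -0.02  1.   -1.54]
3 tip [-0.051  0.052  0.255] bodycorner x [-0.078  0.052  0.343] e 0.0 [-0.08 -0.77  2.32 -0.01  0.87 -1.56]
4 tip [-0.03   0.048  0.235] bodycorner x [-0.063  0.048  0.321] e 0.0 [-0.09 -0.76  2.38  0.01  0.74 -1.58]
0 tip [-0.03   0.048  0.235] bodycorner x [-0.063  0.048  0.321] e 0.0 [-0.09 -0.76  2.38  0.01  0.74 -1.58]
1 tip [-0.019  0.048  0.225] bodycorner x [-0.052  0.048  0.311] e 0.0 [-0.09 -0.71  2.37  0.01  0.7  -1.58]
2 tip [-0.009  0.048  0.214] bodycorner x [-0.041  0.048  0.3  ] e 0.0 [-0.09 -0.66  2.36  0.01  0.66 -1.58]
3 tip [0.002 0.048 0.204] bodycorner x [-0.031  0.048  0.29 ] e 0.0 [-0.09 -0.61  2.35  0.01  0.62 -1.58]
rows 10
[0.0038, 0.0109, -0.0015, 0.04, -0.07, -1.52, -1.0]
[0.0035, 0.011, -0.0015, 0.04, -0.07, -1.52, -1.0]
[0.0032, 0.0111, -0.0015, 0.04, -0.07, -1.52, -1.0]
[0.0029, 0.0112, -0.0015, 0.04, -0.07, -1.52, -1.0]
[0.0026, 0.0112, -0.0015, 0.04, -0.07, -1.52, -1.0]
[0.0023, 0.0113, -0.0016, 0.04, -0.07, -1.52, -1.0]
[0.002, 0.0114, -0.0016, 0.04, -0.07, -1.52, -1.0]
[0.0017, 0.0114, -0.0016, 0.04, -0.07, -1.52, -1.0]
[0.0014, 0.0114, -0.0016, 0.04, -0.07, -1.52, -1.0]
[0.0011, 0.0115, -0.0016, 0.04, -0.07, -1.52, -1.0]
```

>>> {"api": "carry_out", "payload": {
  "motion": [0.004,0.011,-0.0015,0,0,-1.5,-1,0.0035,0.011,-0.0015,0,0,-1.5,-1,0.003,0.011,-0.0015,0,0,-1.5,-1,0.003,0.011,-0.0015,0,0,-1.5,-1,0.0025,0.011,-0.0015,0,0,-1.5,-1]
}}

```text
t: 3.75
tool_pos: [0.5557, 0.0167, 0.2754]
orientation: [-1.532, -0.458, -0.593]
force: [0.4, 0.3, -0.1]
opening: 0.0007
```

Run:
```python
from traj import *
toolfork()
m,c=contact(np.radians(-20),.004); pi=tcp(c); p2=pi-TR45[:,1]*.045
plan(p2,TR45,5)
```

```text
t 3.75 p [0.5557 0.0167 0.2754] tip in fork [-0.0706  0.0619  0.2833] force fork [ 0.34  0.37 -0.08] open 0.0007
r 0.1137 ang -33.0
axes in fork [[0.784, 0.621, 0.005], [-0.005, -0.001, 1.0], [0.621, -0.784, 0.003]] q [-0.045 -0.722  2.207 -0.03   0.987 -1.518]
rows 5
[0.0007, 0.0126, -0.0028, 0.01, -0.06, -1.33, -1.0]
[0.0004, 0.0126, -0.0028, 0.01, -0.06, -1.33, -1.0]
[0.0001, 0.0126, -0.0028, 0.01, -0.06, -1.33, -1.0]
[-0.0002, 0.0126, -0.0028, 0.01, -0.06, -1.33, -1.0]
[-0.0005, 0.0126, -0.0028, 0.01, -0.06, -1.33, -1.0]
```

>>> {"api": "carry_out", "payload": {
  "motion": [0.0005,0.0125,-0.003,0,0,-1.3,-1,0.0005,0.0125,-0.003,0,0,-1.3,-1,0,0.0125,-0.003,0,0,-1.3,-1,0,0.0125,-0.003,0,0,-1.3,-1,-0.0005,0.0125,-0.003,0,0,-1.3,-1]
}}

```text
t: 4.25
tool_pos: [0.5982, 0.0046, 0.235]
orientation: [-1.506, -0.567, -0.685]
force: [0.8, -0.0, 0.7]
opening: 0.0003
```

Run:
```python
from traj import *
toolfork()
m,c=contact(np.radians(-20),.004); pi=tcp(c); p2=pi-TR45[:,1]*.045
plan(p2,TR45,3); plan(pi,TR45,5)
crop("wrist",30,40,380,384,2,"w7",wheelpolys(pose,np.radians(-128))+fingerbox())
crop("side",165,105,300,300,3,"s7",wheelpolys(pose,np.radians(-128))+fingerbox())
```

```text
t 4.25 p [0.5982 0.0046 0.235 ] tip in fork [-0.0283  0.0533  0.242 ] force fork [0.79 0.03 0.67] open 0.0003
r 0.0767 ang -44.2
axes in fork [[0.698, 0.716, -0.006], [0.002, 0.007, 1.0], [0.716, -0.698, 0.004]] q [-0.081 -0.677  2.316  0.008  0.704 -1.577]
rows 3
[-0.002, 0.0011, -0.0019, -0.13, 0.03, 0.25, -1.0]
[-0.002, 0.0012, -0.0019, -0.13, 0.03, 0.25, -1.0]
[-0.002, 0.0012, -0.0019, -0.13, 0.03, 0.25, -1.0]
rows 5
[-0.0013, 0.0097, -0.0012, -0.08, 0.02, 0.15, -1.0]
[-0.0013, 0.0097, -0.0012, -0.08, 0.02, 0.15, -1.0]
[-0.0013, 0.0097, -0.0012, -0.08, 0.02, 0.15, -1.0]
[-0.0012, 0.0097, -0.0012, -0.08, 0.02, 0.15, -1.0]
[-0.0012, 0.0097, -0.0011, -0.08, 0.02, 0.15, -1.0]
```

View pics/w7.png

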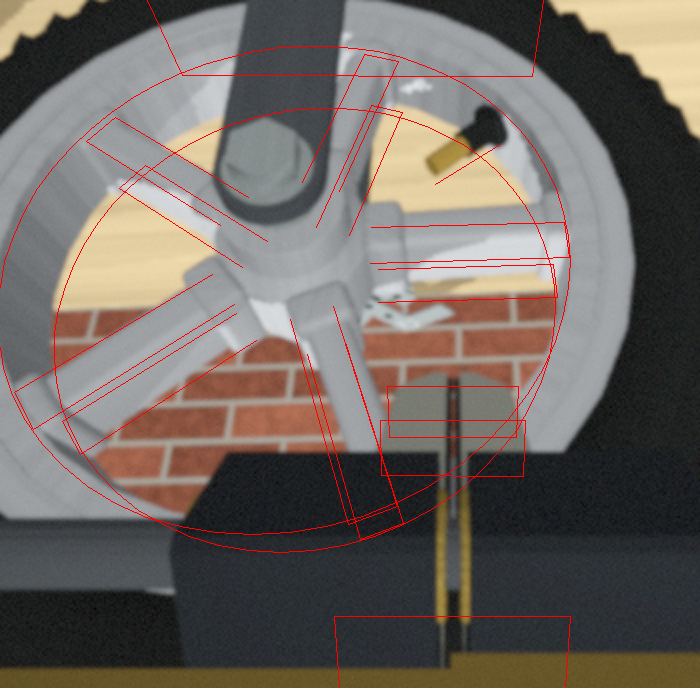

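View pics/s7.png

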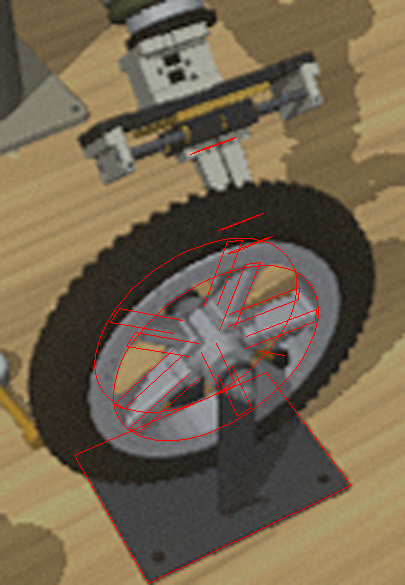

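>>> {"api": "carry_out", "payload": {
  "motion": [-0.005,0.002,-0.004,0,0,0.4,-1,-0.002,0.01,-0.002,0,0,0.3,-1,0,0.01,0,0,0,0,-1,0,0.01,0,0,0,0,-1,0,0.01,0,0,0,0,-1]
}}

```text
t: 4.85
tool_pos: [0.6226, -0.0008, 0.2047]
orientation: [-1.506, -0.562, -0.673]
force: [-1.0, -0.3, -0.8]
opening: 0.0004
```

Run:
```python
from traj import *
toolfork()
m,c=contact(np.radians(-20),.004); print(c)
crop("wrist",30,40,380,384,2,"w8");crop("side",165,105,300,300,3,"s8",fingerbox()[:1])
```

```text
t 4.85 p [ 0.6226 -0.0008  0.2047] tip in fork [-0.0033  0.05    0.2117] force fork [-0.96 -0.34 -0.76] open 0.0004
r 0.0558 ang -63.8
axes in fork [[0.706, 0.708, -0.011], [0.005, 0.01, 1.0], [0.708, -0.706, 0.003]] q [-0.095 -0.544  2.285  0.031  0.614 -1.61 ]
[0.04773133 0.02359806]
```

View pics/w8.png

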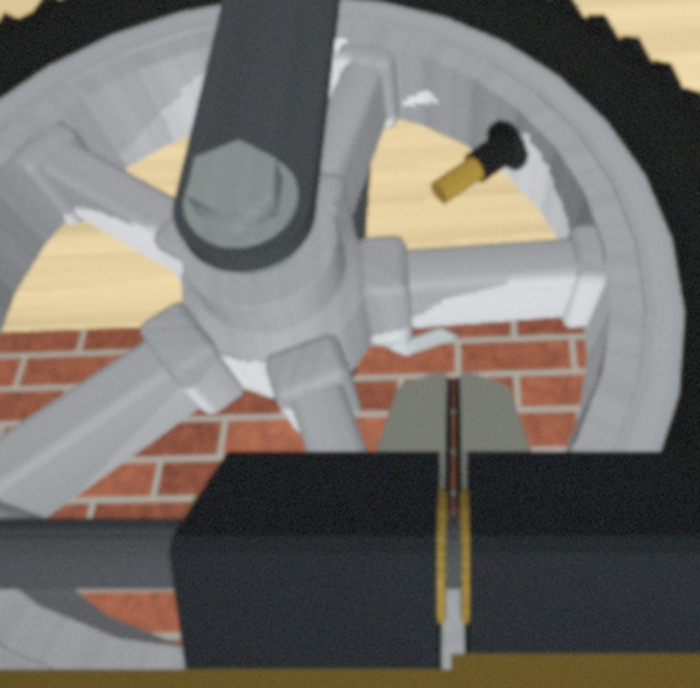

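View pics/s8.png

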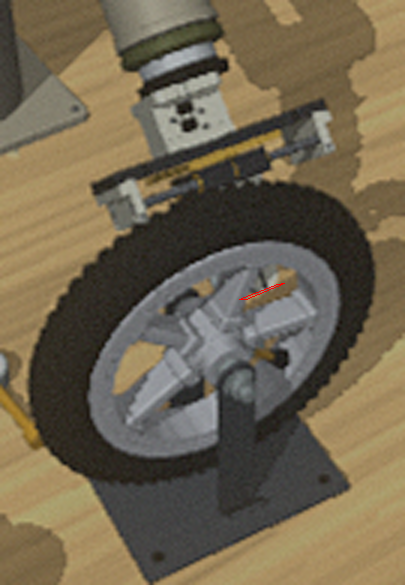

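```bash
cat >> traj.py <<'E'
def sweep(th_list,gap=0.):
    s=robot.read_state(); p=s['tool_pos'];Rm=R.from_rotvec(s['orientation']).as_matrix()
    rv=np.degrees(R.from_matrix(Rm.T@TR45).as_rotvec())/len(th_list)
    for th in th_list:
        m,c=contact(np.radians(th),gap); t=tcp(c); d=Rm.T@(t-p); p=t
        print(th,[float(x) for x in np.r_[d.round(4),rv.round(1)]])
E
python3 - <<'E'
from traj import *
sweep([-20,-16,-12,-8,-4])
E
```

```text
-20 [0.0019, 0.0062, -0.0053, -0.1, 0.1, -0.0]
-16 [0.0024, -0.0025, -0.0034, -0.1, 0.1, -0.0]
-12 [0.0025, -0.0026, -0.0036, -0.1, 0.1, -0.0]
-8 [0.0019, -0.002, -0.0041, -0.1, 0.1, -0.0]
-4 [0.0017, -0.0017, -0.0044, -0.1, 0.1, -0.0]
```

>>> {"api": "carry_out", "payload": {
  "motion": [0.001,0.007,-0.003,0,0,0,-1,0.002,0,-0.004,0,0,0,-1,0.002,-0.002,-0.004,0,0,0,-1,0.002,-0.002,-0.004,0,0,0,-1,0.002,-0.002,-0.004,0,0,0,-1]
}}

```text
t: 5.45
tool_pos: [0.6268, -0.0198, 0.2093]
orientation: [-1.505, -0.559, -0.666]
force: [0.2, 2.4, -2.3]
opening: 0.0005
```

Run:
```python
from traj import *
toolfork()
crop("wrist",30,40,380,384,2,"w9");
for th in(-16,-12,-8,-4,0): print(th,contact(np.radians(th)))
```

```text
t 5.45 p [ 0.6268 -0.0198  0.2093] tip in fork [0.0024 0.0314 0.2164] force fork [-0.04  2.37 -2.34] open 0.0005
r 0.0431 ang -47.1
axes in fork [[0.71, 0.704, -0.014], [0.007, 0.013, 1.0], [0.704, -0.71, 0.005]] q [-0.151 -0.531  2.265  0.102  0.63  -1.707]
-16 (np.float64(0.008951604194246707), array([0.04143378, 0.03077133]))
-12 (np.float64(0.009165253506319276), array([0.03777085, 0.03439869]))
-8 (np.float64(0.009706480189594746), array([0.03363105, 0.03718131]))
-4 (np.float64(0.010200280752222807), array([0.0291924 , 0.03956001]))
0 (np.float64(0.01096611819738609), array([0.0245, 0.042 ]))
```

View pics/w9.png

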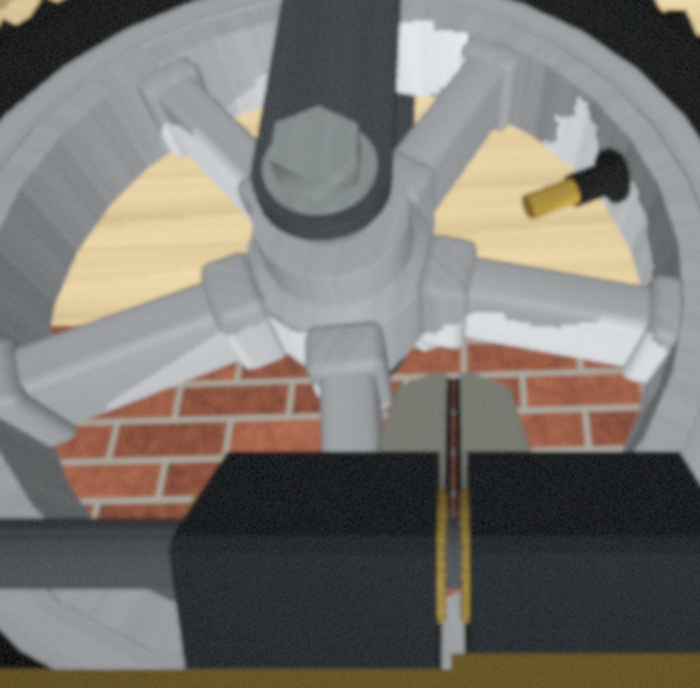

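Run:
```python
from traj import *
sweep([4,9,14,19,24,29,34,39,44,49])
```

```text
4 [0.0029, -0.0044, -0.009, -0.1, 0.0, -0.0]
9 [0.0012, -0.0013, -0.0035, -0.1, 0.0, -0.0]
14 [0.0017, -0.0018, -0.004, -0.1, 0.0, -0.0]
19 [0.0014, -0.0015, -0.0044, -0.1, 0.0, -0.0]
24 [0.0011, -0.0011, -0.0048, -0.1, 0.0, -0.0]
29 [0.0007, -0.0008, -0.0051, -0.1, 0.0, -0.0]
34 [-0.0006, 0.0005, -0.0045, -0.1, 0.0, -0.0]
39 [-0.0007, 0.0006, -0.0048, -0.1, 0.0, -0.0]
44 [-0.0011, 0.001, -0.0048, -0.1, 0.0, -0.0]
49 [-0.0015, 0.0014, -0.0047, -0.1, 0.0, -0.0]
```

>>> {"api": "carry_out", "payload": {
  "motion": [0.003,-0.004,-0.003,-0.2,0,0,-1,0.003,-0.003,-0.005,-0.2,0,0,-1,0.002,-0.002,-0.005,0,0,0,-1,0.0015,-0.0015,-0.005,0,0,0,-1,0.0015,-0.0015,-0.005,0,0,0,-1]
}}

```text
t: 6.0
tool_pos: [0.6243, -0.0444, 0.2282]
orientation: [-1.511, -0.559, -0.67]
force: [-0.5, 3.0, -2.9]
opening: 0.0003
```

Run:
```python
from traj import *
toolfork()
sweep([24,29,34,39,44,49])
crop("wrist",30,40,380,384,2,"w10");
```

```text
t 6.0 p [ 0.6243 -0.0444  0.2282] tip in fork [0.002  0.0067 0.2353] force fork [-0.76  2.99 -2.87] open 0.0003
r 0.0487 ang -8.0
axes in fork [[0.709, 0.705, -0.009], [0.007, 0.006, 1.0], [0.705, -0.709, -0.0]] q [-0.214 -0.556  2.246  0.156  0.679 -1.792]
24 [-0.0035, 0.0035, -0.0017, -0.1, 0.1, -0.0]
29 [0.0007, -0.0007, -0.0051, -0.1, 0.1, -0.0]
34 [-0.0006, 0.0006, -0.0045, -0.1, 0.1, -0.0]
39 [-0.0007, 0.0006, -0.0048, -0.1, 0.1, -0.0]
44 [-0.0011, 0.001, -0.0048, -0.1, 0.1, -0.0]
49 [-0.0015, 0.0014, -0.0047, -0.1, 0.1, -0.0]
```

View pics/w10.png

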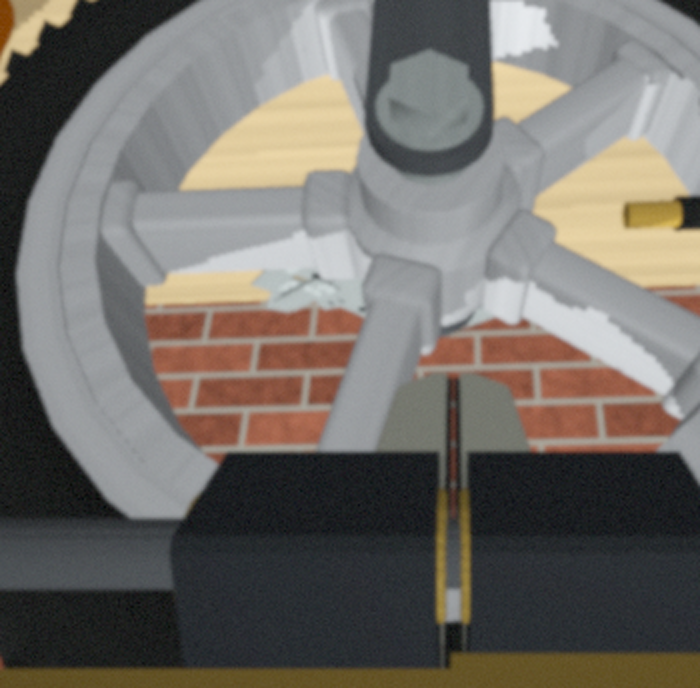

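>>> {"api": "carry_out", "payload": {
  "motion": [-0.002,0.002,-0.005,0,0,0,-1,-0.001,0.001,-0.005,0,0,0,-1,0,0,-0.005,0,0,0,-1,-0.001,0.001,-0.005,0,0,0,-1,-0.001,0.001,-0.005,0,0,0,-1]
}}

```text
t: 6.55
tool_pos: [0.6228, -0.0714, 0.2222]
orientation: [-1.511, -0.56, -0.671]
force: [0.7, 4.7, -2.2]
opening: 0.0004
```

Run:
```python
from traj import *
toolfork()
sweep([44,49,54,59,64,69,74])
```

```text
t 6.55 p [ 0.6228 -0.0714  0.2222] tip in fork [ 0.0027 -0.0203  0.2293] force fork [ 0.32  4.74 -2.23] open 0.0004
r 0.0468 ang 25.6
axes in fork [[0.708, 0.707, -0.009], [0.006, 0.006, 1.0], [0.707, -0.708, -0.0]] q [-0.291 -0.547  2.253  0.244  0.677 -1.916]
44 [-0.0013, 0.0003, 0.0061, -0.1, 0.1, -0.0]
49 [-0.0015, 0.0014, -0.0047, -0.1, 0.1, -0.0]
54 [-0.0018, 0.0018, -0.0045, -0.1, 0.1, -0.0]
59 [-0.0022, 0.0021, -0.0042, -0.1, 0.1, -0.0]
64 [-0.0021, 0.002, -0.0053, -0.1, 0.1, -0.0]
69 [-0.0026, 0.0025, -0.005, -0.1, 0.1, -0.0]
74 [-0.003, 0.003, -0.0046, -0.1, 0.1, -0.0]
```

>>> {"api": "carry_out", "payload": {
  "motion": [-0.003,0.002,-0.005,0,0,0,-1,-0.002,0.002,-0.005,0,0,0,-1,-0.002,0.002,-0.005,0,0,0,-1,-0.0025,0.0025,-0.005,0,0,0,-1,-0.003,0.003,-0.005,0,0,0,-1]
}}

```text
t: 7.05
tool_pos: [0.6205, -0.0982, 0.2052]
orientation: [-1.51, -0.561, -0.673]
force: [-0.9, 6.0, -0.7]
opening: -0.0
```

Run:
```python
from traj import *
toolfork()
sweep([70,75,80,85,90,95,100,105])
crop("wrist",30,0,380,384,1.8,"w11");
```

```text
t 7.05 p [ 0.6205 -0.0982  0.2052] tip in fork [ 0.0027 -0.0472  0.2122] force fork [-1.44  5.85 -0.67] open -0.0
r 0.0534 ang 61.9
axes in fork [[0.706, 0.708, -0.009], [0.006, 0.007, 1.0], [0.708, -0.706, 0.001]] q [-0.366 -0.52   2.268  0.34   0.658 -2.052]
70 [0.0003, -0.0012, 0.0082, -0.0, 0.0, 0.0]
75 [-0.0031, 0.0031, -0.0045, -0.0, 0.0, 0.0]
80 [-0.0036, 0.0035, -0.0041, -0.0, 0.0, 0.0]
85 [-0.004, 0.0039, -0.0035, -0.0, 0.0, 0.0]
90 [-0.0043, 0.0042, -0.0024, -0.0, 0.0, 0.0]
95 [-0.0023, 0.0023, -0.001, -0.0, 0.0, 0.0]
100 [-0.0024, 0.0024, -0.0013, -0.0, 0.0, 0.0]
105 [-0.0028, 0.0028, -0.0021, -0.0, 0.0, 0.0]
```

View pics/w11.png

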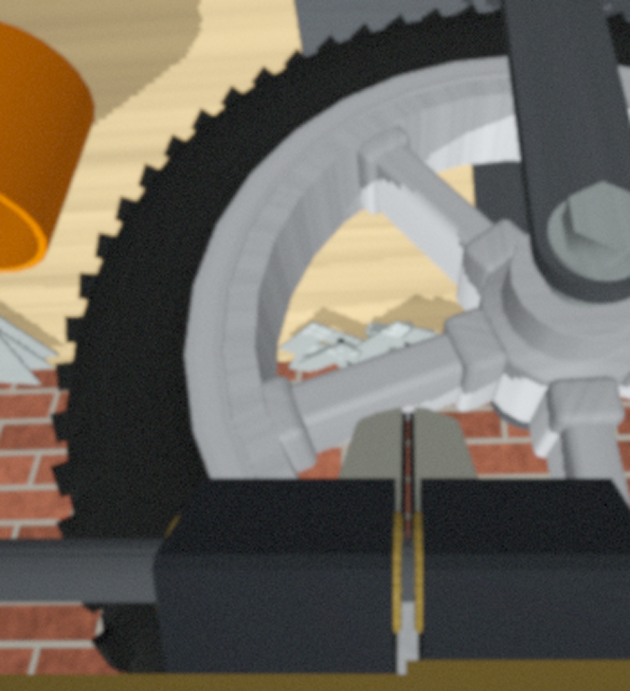

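>>> {"api": "carry_out", "payload": {
  "motion": [-0.003,0.003,0.002,0,0,0,-1,-0.004,0.004,0,0,0,0,-1,-0.004,0.004,0,0,0,0,-1,-0.004,0.004,-0.001,0,0,0,-1,-0.003,0.003,-0.001,0,0,0,-1]
}}

```text
t: 7.6
tool_pos: [0.6222, -0.102, 0.1814]
orientation: [-1.515, -0.566, -0.679]
force: [-0.2, 1.3, 3.2]
opening: 0.0006
```

Run:
```python
from traj import *
toolfork()
sweep([85,90,95,100,105])
crop("wrist",30,0,380,384,1.8,"w12");crop("side",165,155,300,300,4,"s12")
```

```text
t 7.6 p [ 0.6222 -0.102   0.1814] tip in fork [ 0.0047 -0.0508  0.1884] force fork [-0.28  1.32  3.16] open 0.0006
r 0.0508 ang 88.5
axes in fork [[0.702, 0.712, -0.006], [0.007, 0.001, 1.0], [0.712, -0.702, -0.005]] q [-0.37  -0.487  2.294  0.369  0.594 -2.092]
85 [0.0051, -0.0089, -0.0003, -0.0, 0.1, 0.1]
90 [-0.0043, 0.0042, -0.0024, -0.0, 0.1, 0.1]
95 [-0.0023, 0.0023, -0.001, -0.0, 0.1, 0.1]
100 [-0.0025, 0.0024, -0.0013, -0.0, 0.1, 0.1]
105 [-0.0028, 0.0028, -0.0021, -0.0, 0.1, 0.1]
```

View pics/w12.png

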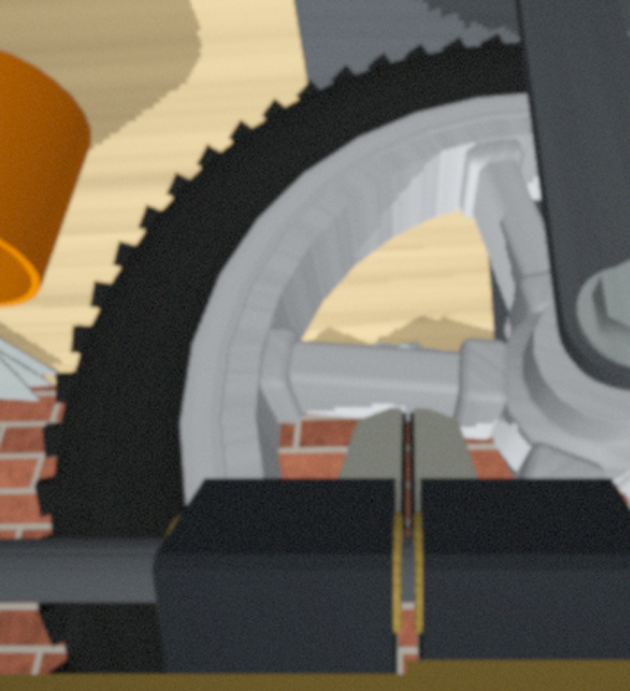

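View pics/s12.png

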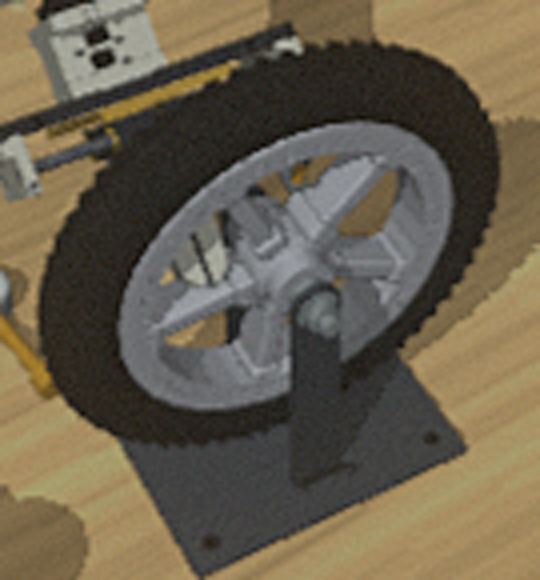

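>>> {"api": "carry_out", "payload": {
  "motion": [-0.002,0.001,-0.001,0,0,0,-1,-0.002,0.002,-0.001,0,0,0,-1,-0.002,0.001,-0.001,0,0,0,-1,-0.0015,0.0015,-0.001,0,0,0,-1,0,0,0,0,0,0,-1]
}}

```text
t: 8.2
tool_pos: [0.6205, -0.1056, 0.1713]
orientation: [-1.514, -0.565, -0.678]
force: [0.7, 0.4, 1.3]
opening: 0.0006
```

Run:
```python
from traj import *
toolfork()
for a in(-12,-6):
  crop("side",165,155,300,300,4,f"s13_{a}",wheelpolys(pose,np.radians(a)))
```

```text
t 8.2 p [ 0.6205 -0.1056  0.1713] tip in fork [ 0.0032 -0.0546  0.1783] force fork [0.62 0.49 1.33] open 0.0006
r 0.0552 ang 99.0
axes in fork [[0.702, 0.712, -0.006], [0.007, 0.002, 1.0], [0.712, -0.702, -0.004]] q [-0.382 -0.475  2.306  0.397  0.578 -2.128]
```

View pics/s13_-12.png

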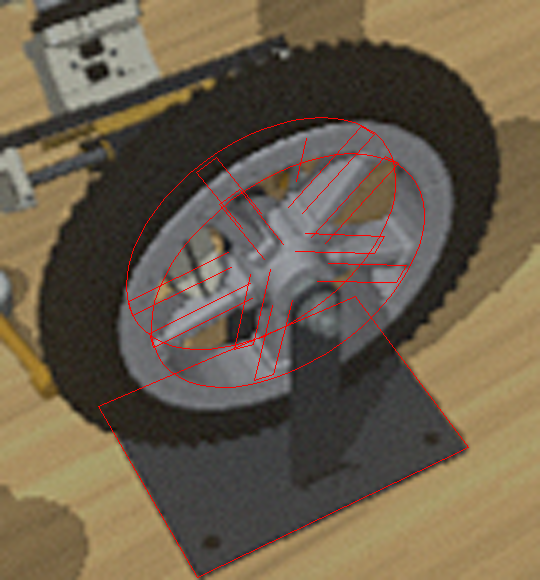

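View pics/s13_-6.png

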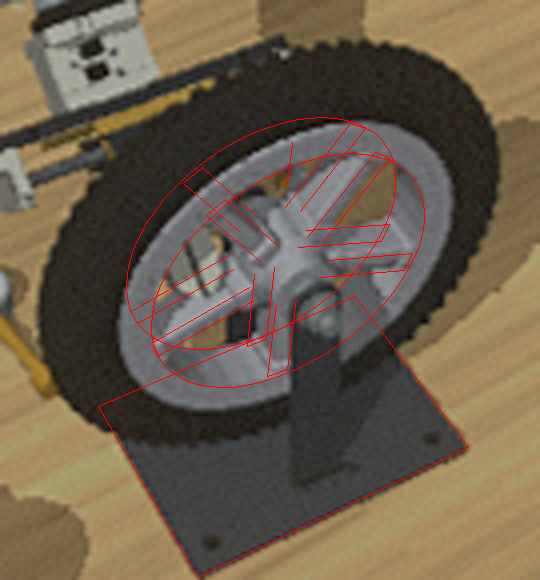

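```bash
cat > est.py <<'E'
from traj import *
def spts(a,x):
    out=[]
    for k in(36,108,180,252,324):
        th=a+np.radians(k);u=np.array([0,-np.sin(th),np.cos(th)]);v=np.array([0,np.cos(th),np.sin(th)])
        for w in(-.007,.007):
            for r in np.linspace(.042,.082,25): out.append((np.array([x,0,.18])+u*r+v*w, v))
    P=np.array([o[0] for o in out]);N=np.array([o[1] for o in out]);return F(pose,P),F(pose,P+N*.002)
def est(im,cam,x,rng,S=4):
    m=imaging.camera_model(cam) if isinstance(cam,str) else cam
    g=cv2.GaussianBlur(cv2.cvtColor(im,cv2.COLOR_BGR2GRAY).astype(np.float32),(0,0),.8)
    gx=cv2.Sobel(g,cv2.CV_32F,1,0);gy=cv2.Sobel(g,cv2.CV_32F,0,1)
    best=[]
    for a in rng:
        A,B=spts(np.radians(a),x); p=proj(m,A);n=proj(m,B)-p;n/=np.linalg.norm(n,axis=1)[:,None]
        b=0,0,0
        for dx in np.arange(-S,S+.1,1):
            for dy in np.arange(-S,S+.1,1):
                X=(p[:,0]+dx).astype(np.float32)[None];Y=(p[:,1]+dy).astype(np.float32)[None]
                v=cv2.remap(gx,X,Y,1)[0]*n[:,0]+cv2.remap(gy,X,Y,1)[0]*n[:,1]
                s=np.minimum(np.abs(v),60).mean()
                if s>b[0]: b=(float(s),dx,dy)
        best.append((round(b[0],2),float(a),b[1],b[2]))
    return sorted(best,reverse=True)[:5]
E
python3 - <<'E'
from est import *
print('side start',est(cv2.imread("pics/side0.png"),"side",.014,np.arange(-160,-88,1)))
im=imaging.read_camera("side");cv2.imwrite("pics/side_n.png",im)
print('side now',est(im,"side",.014,np.arange(-36,36,1)))
m=imaging.camera_model("wrist");im=imaging.read_camera("wrist");cv2.imwrite("pics/wrist_n.png",im)
print('wrist now',est(im,m,-.014,np.arange(-36,36,1),12))
E
```

```text
side start [(50.13, -134.0, np.float64(0.0), np.float64(0.0)), (50.0, -135.0, np.float64(-1.0), np.float64(1.0)), (48.94, -133.0, np.float64(0.0), np.float64(0.0)), (48.7, -136.0, np.float64(-1.0), np.float64(1.0)), (47.02, -129.0, np.float64(2.0), np.float64(-1.0))]
side now [(45.34, -2.0, np.float64(-3.0), np.float64(-2.0)), (45.27, -3.0, np.float64(-3.0), np.float64(-2.0)), (44.61, 3.0, np.float64(1.0), np.float64(-2.0)), (44.33, 2.0, np.float64(1.0), np.float64(-2.0)), (44.06, -1.0, np.float64(-3.0), np.float64(-2.0))]
wrist now [(26.74, -7.0, np.float64(-2.0), np.float64(12.0)), (26.71, -6.0, np.float64(-3.0), np.float64(9.0)), (26.54, -5.0, np.float64(-7.0), np.float64(9.0)), (26.14, -8.0, np.float64(0.0), np.float64(12.0)), (26.0, -4.0, np.float64(-9.0), np.float64(8.0))]
```

View pics/wrist_n.png

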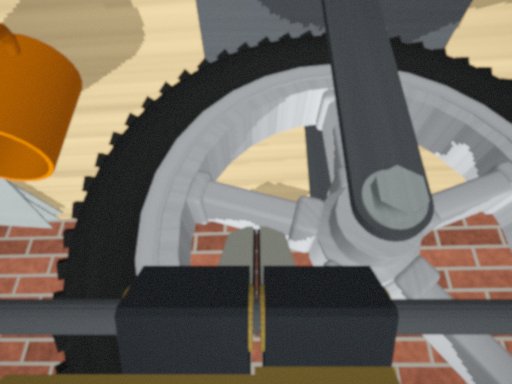

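>>> {"api": "carry_out", "payload": {
  "motion": [0.0015,-0.004,0,0,0,0,-1,0,-0.012,0,0,0,0,-1,0,-0.015,0,0,0,0,-1,0,-0.015,0,0,0,0,-1,0,0,0,0,0,0,-1]
}}

```text
t: 8.9
tool_pos: [0.5864, -0.1024, 0.2043]
orientation: [-1.514, -0.562, -0.675]
force: [0.8, -0.1, 0.2]
opening: 0.0006
```

Run:
```python
from est import *
toolfork()
im=imaging.read_camera("side");cv2.imwrite("pics/side_n2.png",im)
print(est(im,"side",.014,np.arange(-36,36,1)))
cv2.imwrite("pics/s14.png",cv2.resize(im[155:300,165:300],None,fx=4,fy=4,interpolation=2))
m=imaging.camera_model("wrist");im=imaging.read_camera("wrist");cv2.imwrite("pics/w14.png",im)
im=imaging.read_camera("top");cv2.imwrite("pics/t14.png",cv2.resize(im[110:220,200:380],None,fx=4,fy=4,interpolation=2))
```

```text
t 8.9 p [ 0.5864 -0.1024  0.2043] tip in fork [-0.0309 -0.0542  0.2113] force fork [ 0.83 -0.03  0.23] open 0.0006
r 0.0594 ang 65.9
axes in fork [[0.705, 0.709, -0.007], [0.007, 0.003, 1.0], [0.709, -0.705, -0.003]] q [-0.413 -0.65   2.351  0.361  0.714 -2.092]
[(45.29, -3.0, np.float64(-3.0), np.float64(-2.0)), (44.99, -2.0, np.float64(-3.0), np.float64(-2.0)), (44.79, 3.0, np.float64(1.0), np.float64(-2.0)), (44.36, -5.0, np.float64(-1.0), np.float64(0.0)), (43.94, 2.0, np.float64(1.0), np.float64(-3.0))]
```

View pics/s14.png

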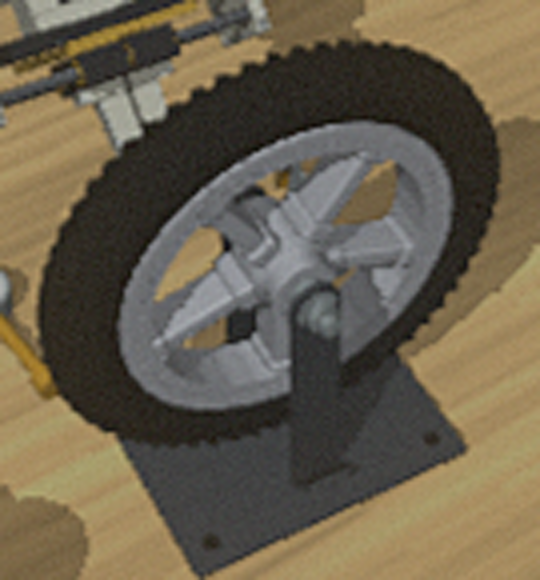

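View pics/w14.png

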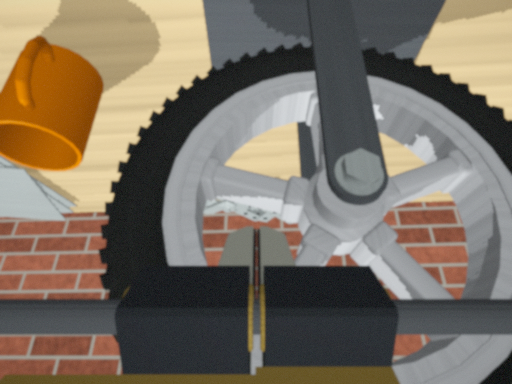

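View pics/t14.png

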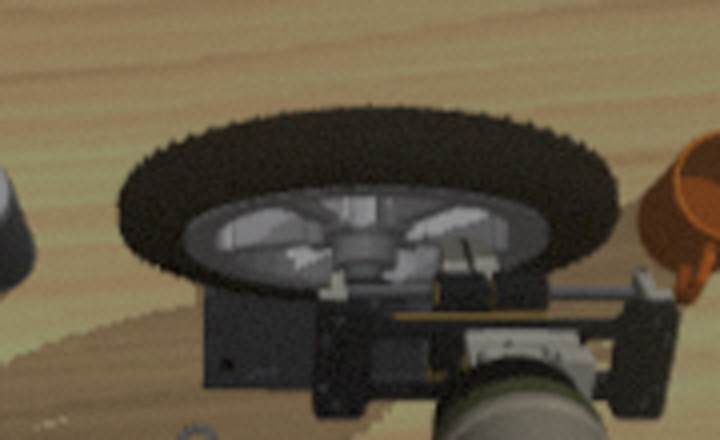

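Run:
```python
from est import *
m=imaging.camera_model("wrist")
im=cv2.imread("pics/w14.png")
np.set_printoptions(suppress=True)
for a in(-10,-5,0,5):
    c=cv2.resize(im[60:384,150:512],None,fx=1.1*2,fy=1.1*2,interpolation=2) if a==-5 else None
    print(a,proj("side",F(pose,[[0,-.06*np.sin(np.radians(a)),.18+.06*np.cos(np.radians(a))]])).round(1))
c=cv2.resize(im[70:340,150:512],None,fx=2.2,fy=2.2,interpolation=2)
for a,col in((-8,(0,0,255)),(0,(0,255,0))):
  for poly in wheelpolys(pose,np.radians(a)):
    q=((proj(m,poly)+[0,-9]-[150,70]+.5)*2.2).astype(int); cv2.polylines(c,[q.reshape(-1,1,2)],False,col,1)
cv2.imwrite("pics/w15.png",c)
```

```text
-10 [[237.9 200. ]]
-5 [[235.9 200.6]]
0 [[233.9 201.3]]
5 [[231.9 202.2]]
```

View pics/w15.png

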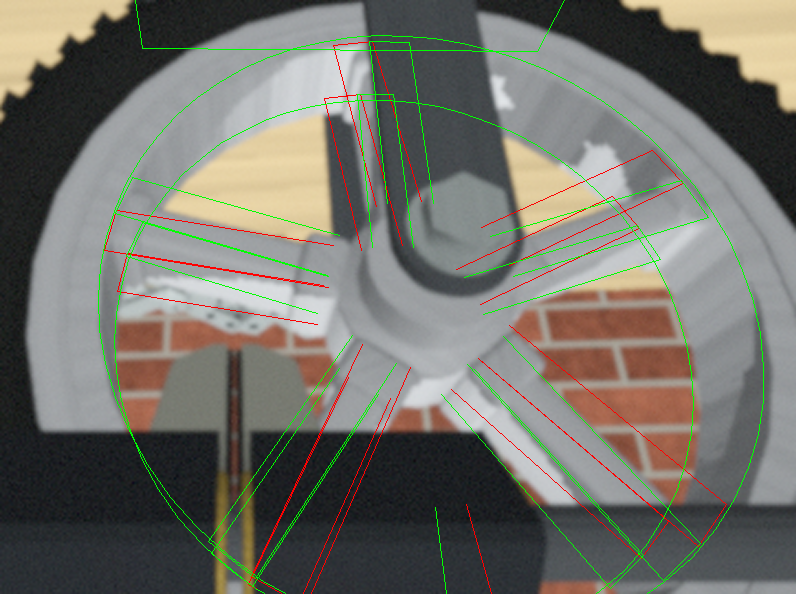

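```bash
cat > est2.py <<'E'
from est import *
from scipy.optimize import minimize
def pts(a,x,s):
    P=[];N=[];W=[]
    for k in(36,108,180,252,324):
        th=a+np.radians(k);u=np.array([0,-np.sin(th),np.cos(th)]);v=np.array([0,np.cos(th),np.sin(th)])
        for w in(-.007,.007):
            for r in np.linspace(.044,.080,20): P.append(np.array([x,0,.18])+u*r+v*w);N.append(v);W.append(1)
    for rr,xx in((.092,s*.017),(.106,s*.017)):
        for th in np.linspace(0,2*np.pi,120,endpoint=False):
            u=np.array([0,-np.sin(th),np.cos(th)]);P.append(np.array([xx,0,.18])+u*rr);N.append(u);W.append(1)
    P=np.array(P);return F(pose,P),F(pose,P+np.array(N)*.002),np.array(W)
def fit(im,m,s,mask,rng,sig=1.5):
    g=cv2.GaussianBlur(cv2.cvtColor(im,cv2.COLOR_BGR2GRAY).astype(np.float32),(0,0),sig)
    gx=cv2.Sobel(g,cv2.CV_32F,1,0);gy=cv2.Sobel(g,cv2.CV_32F,0,1);R0=R.from_rotvec(m['orientation'])
    A0={}
    def sc(v):
        a=v[0];mm=dict(m);mm['orientation']=(R0*R.from_rotvec(np.radians(v[1:4]))).as_rotvec()
        A,B,W=pts(np.radians(a),s*.014,s);p=proj(mm,A);n=proj(mm,B)-p;n/=np.linalg.norm(n,axis=1)[:,None]
        X=p[:,0].astype(np.float32)[None];Y=p[:,1].astype(np.float32)[None]
        k=cv2.remap(mask.astype(np.float32),X,Y,1)[0]
        d=cv2.remap(gx,X,Y,1)[0]*n[:,0]+cv2.remap(gy,X,Y,1)[0]*n[:,1]
        return -(np.minimum(np.abs(d),50)*k*W).sum()/(k*W).sum()+.3*np.sum(np.square(v[1:4]))
    res=[]
    for a in rng:
        for t in(-1.5,0,1.5):
            r=minimize(sc,[a,t if s<0 else t/3,0,0],method='Nelder-Mead',options=dict(initial_simplex=np.array([a,t,0,0])+np.vstack([np.zeros(4),np.diag([3,1,1,1])]),maxiter=300)); res.append((round(r.fun,2),r.x.round(2).tolist()))
    return sorted(res,key=lambda q:q[0])[:4]
E
python3 - <<'E'
from est2 import *
m=imaging.camera_model("wrist");im=cv2.imread("pics/w14.png")
mask=np.ones(im.shape[:2]);mask[262:]=0;mask[222:,210:300]=0
cv2.fillPoly(mask,[np.array([(300,0),(370,0),(390,205),(325,205)])],0)
print('wrist',*fit(im,m,-1,mask,range(-12,9,4)),sep='\n')
ms=imaging.camera_model("side")
for f,rng in(("side_n2",range(-12,9,4)),("side0",range(-140,-116,4))):
    im=cv2.imread(f"pics/{f}.png");mask=np.ones(im.shape[:2])
    cv2.fillPoly(mask,[np.array([(236,222),(252,222),(252,280),(236,280)])],0)
    print(f,*fit(im,ms,1,mask,rng,1.),sep='\n')
E
```

```text
wrist
(np.float64(-25.86), [-11.13, 1.74, -0.73, -0.6])
(np.float64(-25.81), [-10.46, 1.63, -0.67, -0.35])
(np.float64(-25.43), [-3.06, -0.46, -0.25, -0.01])
(np.float64(-25.43), [-3.09, -0.47, -0.25, -0.04])
side_n2
(np.float64(-34.31), [2.08, -0.19, -0.05, -0.9])
(np.float64(-34.26), [-3.0, -0.02, 0.0, -1.04])
(np.float64(-34.16), [-1.07, -0.02, -0.03, 0.62])
(np.float64(-34.08), [-2.84, -0.02, -0.01, -0.75])
side0
(np.float64(-37.57), [-134.0, -0.06, -0.0, 0.52])
(np.float64(-37.52), [-133.59, -0.04, -0.01, 0.3])
(np.float64(-37.38), [-133.33, -0.02, -0.02, -0.07])
(np.float64(-36.78), [-132.15, 0.04, -0.06, -1.06])
```

Run:
```python
from est2 import *
s=robot.read_state();p=s['tool_pos'];Rm=R.from_rotvec(s['orientation']).as_matrix();m=imaging.camera_model("wrist")
ct=Rm.T@(m['position']-p);cr=Rm.T@R.from_rotvec(m['orientation']).as_matrix()
def view(tip,tilt,y=None):
    P,TR=tipT(tip,tilt);mm=dict(m);mm['position']=P+TR@ct;mm['orientation']=R.from_matrix(TR@cr).as_rotvec()
    qq,e=IK(P,TR,s['q'])
    print(tip,tilt,round(e,3),qq.round(2),[proj(mm,F(pose,[[0,y,.18+z]]))[0].round(0).tolist() for y,z in((0,.06),(0,.09),(0,0),(.09,0),(-.09,0))])
for tip,t in (([-.08,0,.3],60),([-.1,0,.34],60),([-.1,0,.34],50),([-.1,0,.36],65),([-.12,0,.38],70),([-.06,0,.36],60),([-.08,0,.4],70)): view(tip,t)
```

```text
[-0.08, 0, 0.3] 60 0.0 [-0.23 -0.65  2.08  0.08  1.19 -1.73] [[256.0, 236.0], [256.0, 268.0], [256.0, 185.0], [349.0, 185.0], [163.0, 185.0]]
[-0.1, 0, 0.34] 60 0.0 [-0.24 -0.69  2.04  0.08  1.28 -1.73] [[256.0, 214.0], [256.0, 240.0], [256.0, 172.0], [338.0, 172.0], [174.0, 172.0]]
[-0.1, 0, 0.34] 50 0.016 [-0.26 -0.87  2.19  0.12  1.15 -1.76] [[256.0, 189.0], [256.0, 216.0], [256.0, 142.0], [341.0, 142.0], [171.0, 142.0]]
[-0.1, 0, 0.36] 65 0.0 [-0.22 -0.57  1.9   0.06  1.39 -1.71] [[256.0, 212.0], [256.0, 235.0], [256.0, 175.0], [334.0, 175.0], [178.0, 175.0]]
[-0.12, 0, 0.38] 70 0.0 [-0.22 -0.52  1.8   0.05  1.52 -1.7 ] [[256.0, 227.0], [256.0, 247.0], [256.0, 194.0], [329.0, 194.0], [184.0, 194.0]]
[-0.06, 0, 0.36] 60 0.0 [-0.22 -0.55  1.91  0.07  1.27 -1.71] [[256.0, 170.0], [256.0, 194.0], [256.0, 131.0], [342.0, 131.0], [170.0, 131.0]]
[-0.08, 0, 0.4] 70 0.0 [-0.21 -0.39  1.66  0.04  1.52 -1.69] [[256.0, 187.0], [256.0, 204.0], [256.0, 158.0], [330.0, 158.0], [182.0, 158.0]]
```

Run:
```python
from est2 import *
s=robot.read_state();Rc=R.from_rotvec(s['orientation']).as_matrix()
P,TR=tipT([-.1,0,.33],60)
interp(s['tool_pos'],Rc,P,TR,5,s['q']); plan(P,TR,5)
```

```text
0 tip [-0.031 -0.054  0.209] bodycorner x [-0.064 -0.054  0.295] e 0.0 [-0.41 -0.75  2.43  0.35  0.74 -2.08]
1 tip [-0.045 -0.043  0.233] bodycorner x [-0.073 -0.043  0.321] e 0.0 [-0.38 -0.77  2.37  0.26  0.85 -1.97]
2 tip [-0.059 -0.032  0.258] bodycorner x [-0.082 -0.032  0.346] e 0.0 [-0.34 -0.77  2.3   0.2   0.96 -1.89]
3 tip [-0.072 -0.022  0.282] bodycorner x [-0.091 -0.022  0.372] e 0.0 [-0.31 -0.76  2.22  0.15  1.06 -1.83]
4 tip [-0.086 -0.011  0.306] bodycorner x [-0.101 -0.011  0.397] e 0.0 [-0.27 -0.73  2.14  0.11  1.17 -1.78]
5 tip [-0.1  -0.    0.33] bodycorner x [-0.11  -0.     0.421] e 0.0 [-0.24 -0.7   2.06  0.08  1.27 -1.73]
rows 5
[0.0069, -0.0269, 0.0108, -0.03, 0.08, 3.0, -1.0]
[0.0054, -0.0272, 0.0108, -0.03, 0.08, 3.0, -1.0]
[0.004, -0.0275, 0.0108, -0.03, 0.08, 3.0, -1.0]
[0.0025, -0.0277, 0.0108, -0.03, 0.08, 3.0, -1.0]
[0.0011, -0.0278, 0.0108, -0.03, 0.08, 3.0, -1.0]
```

Run:
```python
from est2 import *
s=robot.read_state();Rc=R.from_rotvec(s['orientation']).as_matrix()
P,w=full(s['q']);print(P,s['tool_pos'],Rc.T@(P-s['tool_pos']),np.degrees((w.inv()*R.from_matrix(Rc)).as_rotvec()))
```

```text
[ 0.61005594 -0.11245964  0.20804525] [ 0.58647414 -0.10216728  0.20202723] [ 0.02142269  0.01295005 -0.0084626 ] [ 6.36110936e-15 -9.54166404e-15 -4.13472109e-14]
```

Run:
```python
from est2 import *
s=robot.read_state()
D=[([1.11361527,.131167,1.48929,-3e-5,1.523028,-.0854],[.21768,.55846,.20548]),([0.3695,-.8935,2.0496,-.2055,1.6241,-1.1098],[.3628,.1103,.3591]),
([-0.04,-0.697,2.091,-0.032,1.234,-1.505],[.5112,.0187,.2988]),([-0.045,-0.722,2.207,-0.03,0.987,-1.518],[.5557,.0167,.2754]),([-0.081,-0.677,2.316,0.008,0.704,-1.577],[.5982,.0046,.2350]),
([-0.151,-0.531,2.265,0.102,0.63,-1.707],[.6268,-.0198,.2093]),([-0.37,-0.487,2.294,0.369,0.594,-2.092],[.6222,-.102,.1814]),(s['q'],s['tool_pos'])]
r=least_squares(lambda v:np.concatenate([FK(np.array(q),v)[0]-np.array(p) for q,p in D]),V);print(r.x.round(4));print((r.fun.reshape(-1,3)*1e3).round(1))
r=least_squares(lambda v:np.concatenate([FK(np.array(q),v)[0]-np.array(p) for q,p in D[2:]])if 0 else np.r_[np.concatenate([FK(np.array(q),v)[0]-np.array(p) for q,p in D[2:]]),(v-V)*1e-2],V);print(r.x.round(4));print((r.fun[:18].reshape(-1,3)*1e3).round(1))
```

```text
[ 3.183e-01  3.693e-01  5.536e-01  3.897e-01 -2.000e-04  6.190e-02
  5.120e-02]
[[ 0.  -0.  -0.1]
 [ 0.  -0.1 -0. ]
 [ 0.   0.3 -0.1]
 [ 0.1 -0.3  0.4]
 [-0.1  0.2 -0.2]
 [-0.1 -0.1 -0.1]
 [ 0.1 -0.1  0.2]
 [-0.   0.  -0.1]]
[ 0.3188  0.3683  0.5533  0.3899 -0.0006  0.0615  0.0512]
[[-0.1  0.3 -0.2]
 [ 0.1 -0.3  0.4]
 [-0.1  0.2 -0.2]
 [-0.1 -0.2 -0.1]
 [ 0.1 -0.1  0.2]
 [ 0.   0.  -0. ]]
```

>>> {"api": "carry_out", "payload": {
  "motion": [0.007,-0.027,0.011,0,0,3,-1,0.005,-0.027,0.011,0,0,3,-1,0.004,-0.027,0.011,0,0,3,-1,0.003,-0.028,0.011,0,0,3,-1,0,0,0,0,0,0,-1]
}}

```text
t: 9.55
tool_pos: [0.5309, -0.0522, 0.2932]
orientation: [-1.547, -0.376, -0.499]
force: [0.7, 0.6, 0.8]
opening: 0.0005
```

```bash
sed -i 's/^V=.*/V=np.array([.3183,.3693,.5536,.3897,-.0002,.0619,.0512])/' kin.py
python3 - <<'E'
from est2 import *
toolfork()
im=imaging.read_camera("wrist");cv2.imwrite("pics/w16r.png",im)
m=imaging.camera_model("wrist");np.save("m16.npy",m,allow_pickle=True)
cv2.imwrite("pics/w16.png",cv2.resize(im[60:330,100:440],None,fx=2.2,fy=2.2,interpolation=2))
E
```

```text
t 9.55 p [ 0.5309 -0.0522  0.2932] tip in fork [-0.0887 -0.0089  0.3017] force fork [0.68 0.66 0.8 ] open 0.0005
r 0.1136 ang 4.5
axes in fork [[0.849, 0.529, -0.004], [0.003, 0.003, 1.0], [0.529, -0.849, 0.001]] q [-0.267 -0.683  2.108  0.108  1.169 -1.772]
```

View pics/w16.png

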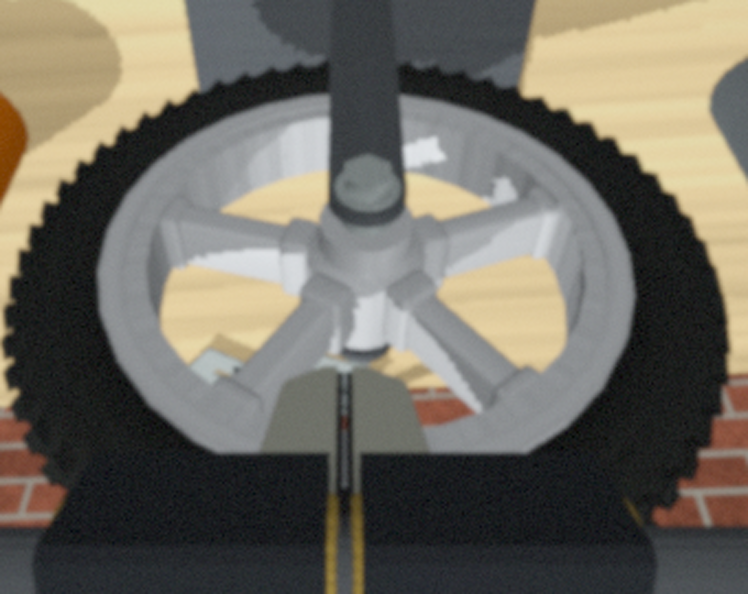

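Run:
```python
from est2 import *
m=np.load("m16.npy",allow_pickle=True).item();im=cv2.imread("pics/w16r.png")
mask=np.ones(im.shape[:2]);mask[262:]=0;mask[222:,215:298]=0
cv2.fillPoly(mask,[np.array([(245,0),(285,0),(290,160),(242,160)])],0)
print('wrist',*fit(im,m,-1,mask,range(-12,9,4)),sep='\n')
r=fit(im,m,-1,mask,range(-12,9,4))[0][1]
mm=dict(m);mm['orientation']=(R.from_rotvec(m['orientation'])*R.from_rotvec(np.radians(r[1:]))).as_rotvec()
c=cv2.resize(im[60:330,100:440],None,fx=2.2,fy=2.2,interpolation=2)
for poly in wheelpolys(pose,np.radians(r[0])):
    q=((proj(mm,poly)-[100,60]+.5)*2.2).astype(int); cv2.polylines(c,[q.reshape(-1,1,2)],False,(0,0,255),1)
cv2.imwrite("pics/w17.png",c)
```

```text
wrist
(np.float64(-28.57), [-2.37, -0.87, 0.35, -0.24])
(np.float64(-28.57), [-2.35, -0.86, 0.37, -0.19])
(np.float64(-28.5), [-1.92, -0.86, 0.39, 0.11])
(np.float64(-28.31), [-1.01, -0.9, 0.37, 0.38])
```

View pics/w17.png

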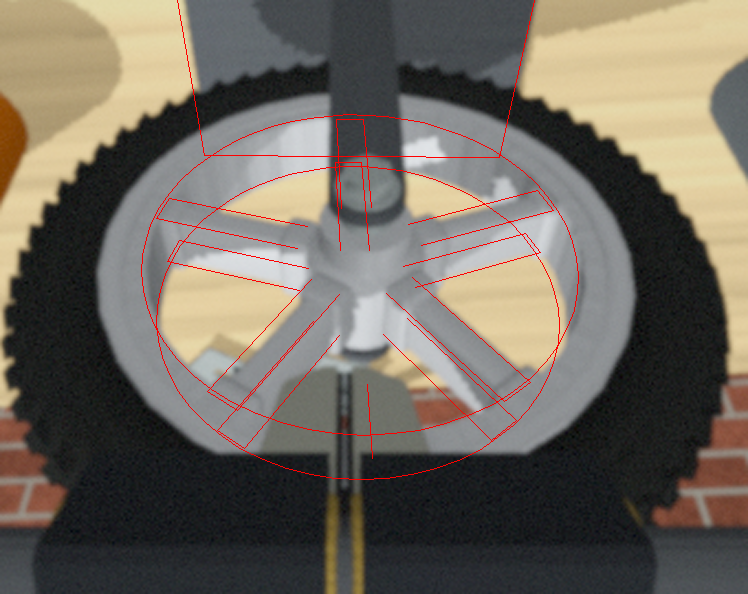

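Run:
```python
from est2 import *
s=robot.read_state();Rc=R.from_rotvec(s['orientation']).as_matrix()
P,TR=tipT([-.08,0.0,.37],62)
interp(s['tool_pos'],Rc,P,TR,3,s['q']); plan(P,TR,5)
```

```text
0 tip [-0.089 -0.009  0.299] bodycorner x [-0.101 -0.009  0.39 ] e 0.0 [-0.27 -0.68  2.11  0.11  1.17 -1.77]
1 tip [-0.086 -0.006  0.323] bodycorner x [-0.096 -0.006  0.414] e 0.0 [-0.25 -0.64  2.04  0.09  1.22 -1.75]
2 tip [-0.083 -0.003  0.346] bodycorner x [-0.091 -0.003  0.438] e 0.0 [-0.24 -0.6   1.96  0.08  1.28 -1.73]
3 tip [-0.08  0.    0.37] bodycorner x [-0.086  0.     0.462] e 0.0 [-0.22 -0.56  1.89  0.07  1.33 -1.71]
rows 5
[0.0089, -0.0111, 0.0018, -0.03, 0.03, 0.76, -1.0]
[0.0088, -0.0113, 0.0018, -0.03, 0.03, 0.76, -1.0]
[0.0086, -0.0114, 0.0018, -0.03, 0.03, 0.76, -1.0]
[0.0085, -0.0115, 0.0018, -0.03, 0.03, 0.76, -1.0]
[0.0083, -0.0116, 0.0018, -0.03, 0.03, 0.76, -1.0]
```

>>> {"api": "carry_out", "payload": {
  "motion": [0.009,-0.011,0.002,0,0,0.8,-1,0.009,-0.011,0.002,0,0,0.8,-1,0.009,-0.011,0.002,0,0,0.8,-1,0.009,-0.011,0.002,0,0,0.8,-1,0,0,0,0,0,0,-1]
}}

```text
t: 10.1
tool_pos: [0.5398, -0.0449, 0.3349]
orientation: [-1.551, -0.32, -0.442]
force: [-0.8, 0.3, -0.7]
opening: 0.0005
```

Run:
```python
from est2 import *
toolfork()
im=imaging.read_camera("wrist");cv2.imwrite("pics/w18r.png",im)
m=imaging.camera_model("wrist")
cv2.imwrite("pics/w18.png",cv2.resize(im[60:290,120:400],None,fx=2.6,fy=2.6,interpolation=2))
mask=np.ones(im.shape[:2]);mask[262:]=0;mask[222:,215:298]=0
cv2.fillPoly(mask,[np.array([(245,0),(285,0),(290,130),(242,130)])],0)
print('wrist',*fit(im,m,-1,mask,range(-12,9,4)),sep='\n')
for a in(-6,-3,0): print(a,proj(m,F(pose,[[0,-.06*np.sin(np.radians(a)),.18+.06*np.cos(np.radians(a))],[0,-.09*np.sin(np.radians(a)),.18+.09*np.cos(np.radians(a))],[-.057,0,.18],[0,0,.286],[0,.106,.18],[0,-.106,.18]])).round(1).tolist())
```

```text
t 10.1 p [ 0.5398 -0.0449  0.3349] tip in fork [-0.0798 -0.0008  0.3438] force fork [-0.87  0.26 -0.74] open 0.0005
r 0.1549 ang 0.3
axes in fork [[0.885, 0.466, -0.006], [0.003, 0.006, 1.0], [0.466, -0.885, 0.004]] q [-0.232 -0.566  1.936  0.078  1.293 -1.727]
wrist
(np.float64(-29.34), [-3.03, -0.68, 0.38, -0.19])
(np.float64(-28.21), [-0.75, -0.74, 0.01, 1.12])
(np.float64(-27.33), [-4.59, -0.47, 0.83, -0.22])
(np.float64(-27.32), [-4.5, -0.48, 0.84, -0.08])
-6 [[262.6, 204.7], [266.8, 229.7], [256.0, 117.2], [256.1, 245.2], [355.3, 164.0], [155.8, 163.6]]
-3 [[259.3, 204.9], [261.5, 230.0], [256.0, 117.2], [256.1, 245.2], [355.3, 164.0], [155.8, 163.6]]
0 [[255.9, 205.0], [256.0, 230.1], [256.0, 117.2], [256.1, 245.2], [355.3, 164.0], [155.8, 163.6]]
```

View pics/w18.png

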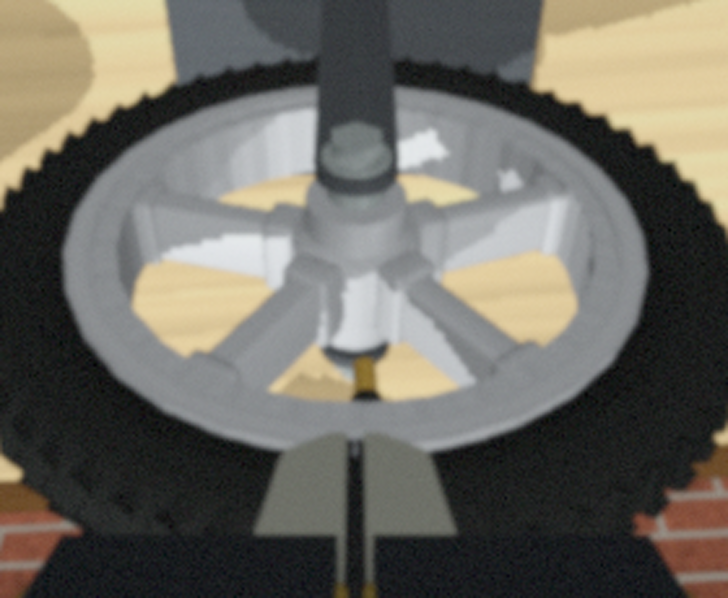

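Run:
```python
from est2 import *
imaging.read_camera("side")
for t in("fork","gauge","can","mug"):
    r=models.outline_of("side",t)
    if r: print(t,round(r[0]['confidence'],2),r[0]['pixel'])
im=imaging.read_camera("top")
for t in("spanner","mug","can"):
    r=models.outline_of("top",t)
    if r: print(t,round(r[0]['confidence'],2),r[0]['pixel'])
s=robot.read_state();print(s['t'],s['force'].round(2))
robot.close_job()
```

```text
fork 0.78 [231.2, 226.9]
gauge 0.9 [162.3, 231.6]
can 0.62 [318.1, 215.8]
mug 0.81 [146.0, 308.6]
spanner 0.86 [242.2, 256.6]
mug 0.92 [378.2, 160.1]
can 0.85 [196.3, 160.8]
10.6 [-0.22  0.07  0.25]
the job is handed in; nothing more can be done
```

I turned the wheel about 125–130° clockwise by pushing one spoke along with the closed fingers. The valve is now about 3° short of twelve o'clock, inside the 7° limit. I then drew the fingers out and handed the job in at about 10.6 s.

- **Valve angle:** The last wrist view puts the valve about 3° before the top, both from its position relative to the hub and from an edge fit (-3.0°). The side camera gave estimates scattered from +2° to -5°, and I left the angle as it was.
- **Fork and other things:** The fork, spanner, gauge, can and mug all showed within 1–3 pixels of their starting places.
- **Contact:** The arm was clear of the wheel when I handed in, and the wrist force was below 1 N. Wrist force was about 6 N at most while pushing, and I saw no contact with the tyre or the valve.
- **Disagreement with the specification:** The wrist and side cameras both showed the fingertips about 10 mm behind the reported TCP, not 19 mm ahead of it. I planned with the camera value, and the pushes landed where that predicted.
- **Joint limit:** On the first transit, joint 2 read -0.8935, just past its listed limit of -0.89. The arm held there and nothing was reported, but I can't rule out that it counts as leaving its range.

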